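Slide the bolt caddy onto the weighing hook

TASK

Weigh the red bolt caddy without picking it up: on the wooden ledge, gently push it back until its side lies flat against the aluminium fence, then push it along the fence so that its wire handle runs over the nose of the hook and it slides off the end of the ledge. Leave it hanging still by its handle in the low seat of the hook, clear of the ledge, and do not disturb the mug, glass jar or pliers.

Things in the scene. Friction and masses are not known exactly. Their poses are not given: they have to be found in the camera images.
- stand: Fixed weighing station: balance housing on a post. Origin on the table below the hook's line at the ledge's exit end; +y is the way the caddy must slide (towards the post), +x towards the fence (away from the robot), z up; turned up to 0.25 rad. Post 30 mm square at y = 165 mm; housing 50 x 82 x 75 mm, y = 105 to 187, z = 237 to 312 mm.
- ledge: Plywood ledge on the stand, same origin and axes. Flat top at z = 60 mm, x = -120 to 50, y = -230 to 0 mm; the caddy leaves over the end at y = 0. Aluminium fence along its far side: inner face at x = 42 mm, 25 mm high above the ledge top, ending with the ledge. A caddy flat against the fence has its centre at x = 0, on the hook's line.
- balance_hook: Hook of 8 mm steel bar in the plane x = 0, origin and axes of the stand. Top of the bar: nose y = -42 mm, z = 171; ramp to hump y = -16 to 45, z = 186 (2 mm above the handle's underside on the ledge, so the handle presses it down); seat y = 66 to 80, z = 177; then rises to the shank (y = 92 to 128). Sinks only straight down, spring 400 N/m, at most 22 mm.
- hook_seat (a point): Bottom of the hook's seat, where the handle must hang: 73 mm beyond the ledge's end, on top of the bar, 177 mm above the table when unloaded.
- caddy: Loose red steel box with bolts, open on top, 84 x 100 x 65 mm (x, y, z), 0.28 to 0.46 kg; origin: centre of its underside. Starts on the ledge 22 to 45 mm short of the fence position, turned up to 0.35 rad. Rigid handle of 8 mm bar arches across it along x at y = 0, from x = +-37 mm at z = 74 to its peak at z = 128. Sliding takes 1 to 5 N, onto the hook up to 8 N.
- handle_top (a point): The peak of the caddy's handle (centre of the bar), 128 mm above the caddy's underside; the bar's underside is at 124 mm. Once hung, the caddy swings and bobs for 2 to 3 s.
- tea_mug: White spotted mug, 82 x 117 x 91 mm, origin under its centre; bystander.
- water_jar: Clear glass jar, 60 mm across, 91 mm high, origin under its centre; bystander.
- yellow_pliers: Yellow-handled pliers lying flat, 54 x 164 x 14 mm, origin under the centre; bystander.
There are look-alikes about, which are no part of the job. What is shaped like the caddy but blue is not meant.

How it is judged:
By the outcome, as a careful person would: the job done as asked, in the order asked, and still so for the second after the job is handed in, with the robot touching nothing.
It also fails if it takes over 59 s, if anything falls off the work surface, if the arm or the gripper's body presses on something with over 40 N, if the wrist force passes 120 N, or if a joint passes its speed limit or range.

ROBOT

A 7-joint arm with a two-finger parallel gripper is mounted at the origin on a cart in front of the work surface, level with it; the furniture and walls round the work are solid. World frame = base frame: x ahead of the robot, y to its left, z up, the work surface at z = 0. Lengths are in m, angles in degrees, forces in N, time in s.
With the tool pointing down it reaches from about 0.425 to 0.875 m from the base axis. Payload 4.7 kg.
Tool frame: the origin (TCP) lies on the centre line of the jaws, within the pads' length; the fingertips stand env.nose_length ahead of it and the grasp point (between the pads) lies 8 mm behind it (env.nose_length is the distance from the TCP to the fingertips, in m); y points along the fingers, z is the direction in which the jaws open and shut, and the axes are right-handed (so a half turn about y gives the same grasp; the last joint's range is limited). The gripper opens to 87 mm and grips with 3 to 60 N. Pads are 19 mm wide; open, the fingers measure 117 mm over their backs; the gripper's body (75 mm by 190 mm) begins 51 mm behind the grasp point.
Start: joints at [-68.405, 18.392, -4.016, 83.108, 1.295, 78.541, -3.26], TCP at [0.231, 0.608, 0.234] pointing down, gripper open.
Joint ranges: [-163.93, 163.93], [-17.29, 119.83], [-79.2, 71.16], [3.27, 140.29], [-89.18, 269.18], [5.43, 117.66], [-154.24, 154.24]. Speed limits (degrees/s): [147.25, 147.25, 180, 180, 180, 180, 180].

INTERFACE

Orientations are given as [roll, pitch, yaw] about the fixed x, y, z axes, in that order (R = Rz(yaw) Ry(pitch) Rx(roll)).
In Python, from cell import env, read_camera, camera_info, job, models gives the robot as it stands.
- The arm moves only by the tool move_arm, never from a script. Its argument "moves" is a list of rows, each a list of 6 numbers: the shift along the tool's x, y, z in mm, then the turn, a rotation vector about the tool's x, y, z in degrees. In form: [[x, y, z, ax, ay, az], ...]. A call has 1 to 20 rows; each row is the pose to reach, as a shift and turn from the pose commanded when the call began, along the tool's axes at that moment; what a row does not reach only later rows make up. A row lasts 1/12 s, in which the tool goes at most 41.7 mm and 7.16 degrees, less where a joint would pass 70% of its speed; a pose out of reach is approached as far as the arm can. A call with a gripper value outside its range is refused whole. "claw" is the finger opening in mm, from 0 to 87, set as the call begins (left out, the last holds). The fingers move at their own pace and stop on an object; "newtons" is the grip in N (left out, the last holds). Time passes only in rows, so rows that repeat a pose let the fingers close. It gives the time, the measured TCP pose, the force and the opening at its end, in the units of the state.
- env.get_obs(): the state, without advancing time (a new reading comes with each control period).
- read_camera(name): name is "side" or "top" or "wrist"; returns (picture, depth): 400x640x3 uint8, red, green, blue; 400x640 float32, m along the optical axis (not along the pixel's ray), 0 where there is no reading.
- camera_info(name): a dict with "fx", "fy", "cx", "cy" (pixels), "R" (3x3) and "t" (3): a world point X has camera coordinates R X + t. Camera axes: x right, y down, z forward; pixel columns grow to the right and rows downward; lengths in m; the calibration is good to about 2 mm. A picture is of the moment at which its call begins: read the wrist's pose just before it. camera_info takes no time and is no camera call; for the wrist camera it gives the pose at the moment of the call.
- job.sign_off(): hands the job in, once; it reports no verdict.
Trained networks look in the newest picture that a camera, given by its name, has taken for a name from the list of things; names that differ only in an ending like _2 or _b are one class to them, and where a whole thing is asked for, a point or a joint stands for the part that bears it (a point fixed in the world has none). Each returns a list of dicts, best first, with "score" (0 to 1); they miss things now and then, are a little off and sometimes report something else, mostly with a low value. They report only what shows in the picture. A call takes as long as a camera call. They do not tell look-alikes from the thing itself.
- models.spot_in(target, camera): "point" ([x, y, z] in m, in world coordinates, good to about 4 mm: the middle of the surface that is visible of it).
- models.cut_out(target, camera): "mask" (400x640 bool, what is visible of it).
The state is a dict: "time_s": time; "qpos": joint angles; "joint_velocities": joint speeds; "effort": joint torques, N m; "tool_pos": TCP position; "tool_rot": TCP orientation; "force": force on the tool from outside, world axes, zero at the start; "wrist_torque": the same for the moment, N m; "grip_width": finger opening in m.
Only numpy, scipy, OpenCV 4.12 (cv2) and the standard library are available. Lean on these libraries where they do the work, as an engineer would, in place of code of your own. Each camera call takes 0.05 s, during which the arm holds its last target.

## Working session

There is one attempt and no reset: what is moved stays moved. The work goes in short steps, Python scripts to look and compute and a tool call to move; the robot and the scene stay as the last step left them, time stands still between calls to the robot, and variables do not carry over. Pictures are saved under pics/ and viewed, and the job is handed in when it is done.

Besides the shell and the picture viewer there is one more tool, called after "Emit:" as name(argument=value, ...), one argument or row to a line, values as JSON. move_arm: Moves the arm, as the interface text tells. Its arguments: {"type":"object","properties":{"moves":{"type":"array","items":{"type":"array","items":{"type":"number"}}},"claw":{"type":"number"},"newtons":{"type":"number"}},"required":["moves"]}

```bash
ls; mkdir -p pics
python3 - <<'E'
from cell import env, read_camera, camera_info, job, models
import cv2,numpy as np
o=env.get_obs();print(o['time_s'],o['tool_pos'],o['tool_rot'],env.nose_length,o['force'])
for n in ['side','top']:
    p,d=read_camera(n);cv2.imwrite(f'pics/{n}0.png',p[:,:,::-1]);np.savez(f'{n}0.npz',p=p,d=d,**camera_info(n))
    for t in ['caddy','ledge','balance_hook','stand']:
        for r in models.spot_in(t,n)[:3]:print(n,t,r['score'],np.round(r['point'],4))
print(env.get_obs()['time_s'])
E
```

```text
pics
0.0 [0.23052701 0.60718832 0.2324812 ] [-9.01061195e+01 -4.97549409e-03 -2.07842506e+01] 0.011 [-0.75567629 -0.25274226 -0.46770707]
side caddy 0.62 [ 0.56   -0.2879  0.0411]
side caddy 0.55 [ 0.5433 -0.0518  0.0997]
side ledge 0.76 [ 0.5488 -0.13    0.0585]
side balance_hook 0.44 [0.6037 0.125  0.183 ]
side balance_hook 0.31 [ 0.4013 -0.4348  0.0581]
side stand 0.91 [ 0.596  -0.07    0.0549]
side stand 0.38 [ 0.4039 -0.4328  0.0597]
top caddy 0.9 [ 0.5491 -0.0347  0.0747]
top caddy 0.76 [ 0.5645 -0.2913  0.0209]
top ledge 0.58 [ 0.557  -0.0768  0.0638]
top stand 0.83 [0.5974 0.0367 0.0576]
0.5
```

View pics/side0.png

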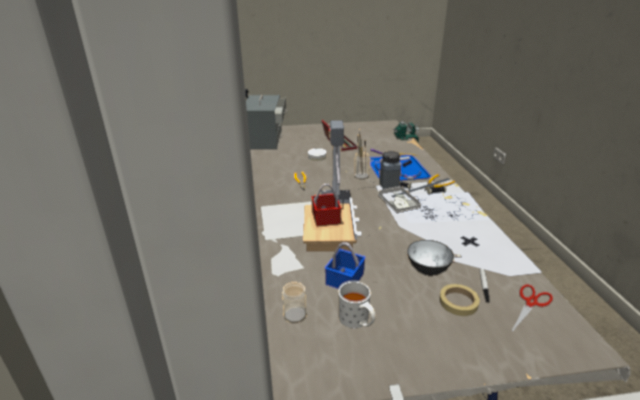

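View pics/top0.png

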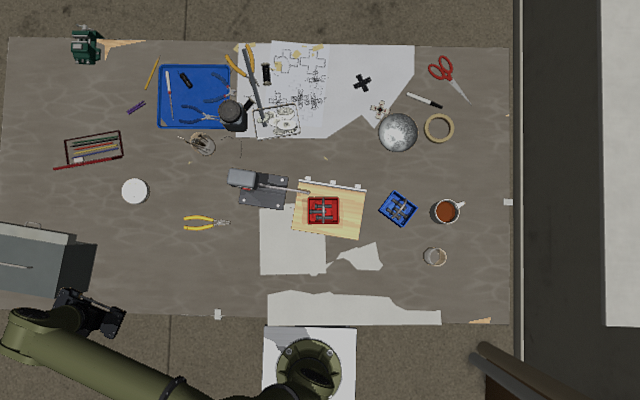

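```bash
cat > h.py <<'E'
import numpy as np,cv2
def world(d,ci):
    v,u=np.mgrid[0:400,0:640]
    P=np.stack([(u-ci['cx'])/ci['fx']*d,(v-ci['cy'])/ci['fy']*d,d],-1)
    return (P-ci['t'])@ci['R']
def proj(X,ci):
    c=np.asarray(X)@ci['R'].T+ci['t'];return np.stack([c[...,0]/c[...,2]*ci['fx']+ci['cx'],c[...,1]/c[...,2]*ci['fy']+ci['cy']],-1)
E
python3 - <<'E'
from h import *
z=np.load('top0.npz');W=world(z['d'],z);p=z['p'].astype(int)
print('cam',-z['R'].T@z['t'],z['fx'])
roi=np.zeros((400,640),bool);roi[170:250,285:372]=1
red=roi&(p[...,0]>100)&(p[...,1]<70)&(p[...,2]<70)
m=roi&(abs(W[...,2]-.06)<.008)&(z['d']>0)
print(m.sum(),red.sum())
k=cv2.morphologyEx((m|red).astype(np.uint8),cv2.MORPH_OPEN,np.ones((3,3)))
print('ledge',cv2.minAreaRect(W[k>0][:,:2].astype(np.float32)*1000), np.median(W[m][:,2]))
print('red z',np.percentile(W[red][:,2],[5,50,95]))
r2=red&(W[...,2]>.11)
print('caddy',r2.sum(),cv2.minAreaRect(W[r2][:,:2].astype(np.float32)*1000))
im=z['p'][160:260,220:380,::-1];cv2.imwrite('pics/c0.png',cv2.resize(im,None,fx=5,fy=5,interpolation=cv2.INTER_CUBIC))
E
```

```text
cam [ 0.45207775 -0.03195007  1.60702385] 460.62723020171086
2787 477
ledge ((540.118896484375, -51.208251953125), (229.8875732421875, 179.63784790039062), 82.36787414550781) 0.060799003570318616
red z [0.05812997 0.06541427 0.12895314]
caddy 122 ((519.8642578125, -35.640167236328125), (135.29107666015625, 96.70033264160156), 1.7162359952926636)
```

View pics/c0.png

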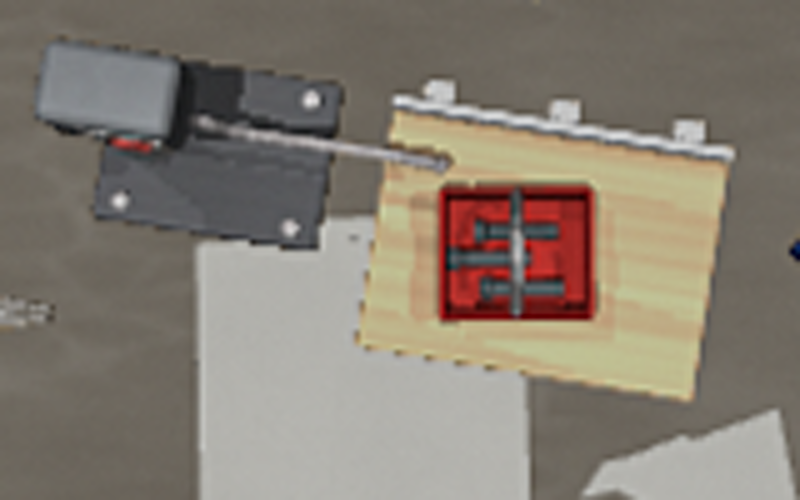

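```bash
cat >> h.py <<'E'
def ray(uv,zw,ci):
    uv=np.asarray(uv,float);r=np.stack([(uv[...,0]-ci['cx'])/ci['fx'],(uv[...,1]-ci['cy'])/ci['fy'],np.ones(uv.shape[:-1])],-1)@ci['R']
    c=-ci['R'].T@ci['t'];return c+r*((zw-c[2])/r[...,2])[...,None]
E
python3 - <<'E'
from h import *
z=np.load('top0.npz');
f=lambda a:np.array(a)/5+np.array([220,160])-0.4
c=ray(f([[358,345],[692,400],[733,157],[393,106]]),.06,z)[:,:2]*1000
print('ledge corners',c.round(1))
print('lens',[np.linalg.norm(c[i]-c[(i+1)%4]) for i in range(4)])
r=ray(f([[440,186],[594,186],[594,321],[440,321]]),.125,z)[:,:2]*1000
print('rim',r.round(1),r.mean(0))
h=ray(f([[516,190],[517,312],[517,250]]),.188,z)*1000;print(h.round(1))
n=ray(f([[450,163],[200,122],[330,146]]),.17,z)*1000;print('hook',n.round(1))
# angle fit
from scipy.optimize import least_squares
X=np.array([[-120,0],[-120,-230]])
a=c[1]-c[0];
mod=np.array([[-120,0],[-120,-230],[50,-230],[50,0]])
def res(q,idx=slice(None)):
    t=q[2];R=np.array([[np.cos(t),-np.sin(t)],[np.sin(t),np.cos(t)]]);return ((mod@R.T+q[:2])[idx]-c[idx]).ravel()
s=least_squares(lambda q:res(q,[0,1]),[570,50,-.13]);print(s.x,s.fun)
s=least_squares(res,[570,50,-.13]);print(s.x,s.fun)
E
```

```text
ledge corners [[ 483.7   69.9]
 [ 453.1 -154.9]
 [ 617.2 -179. ]
 [ 645.7   51.3]]
lens [np.float64(226.83887928472674), np.float64(165.89658396396803), np.float64(232.09008168914787), np.float64(163.13350854438266)]
rim [[586.4  15.8]
 [589.1 -83.6]
 [501.9 -85.7]
 [499.2  13.3]] [544.14287652 -35.05148093]
[[579.5 -33.3 188. ]
 [504.  -35.9 188. ]
 [542.3 -34.9 188. ]]
hook [[597.    8.5 170. ]
 [618.6 166.4 170. ]
 [605.7  84.2 170. ]]
[ 6.02779294e+02  5.52391815e+01 -1.35343944e-01] [ 0.21326522  1.56610633 -0.21326522 -1.5661063 ]
[ 5.99477605e+02  5.63185038e+01 -1.29582950e-01] [-3.17973134  1.96016666 -2.29284294 -1.34705073  2.15040274  0.82137237
  3.32217155 -1.43448831]
```

```bash
cat >> h.py <<'E'
from scipy.spatial.transform import Rotation as Ro
O=np.array([602.8,55.2]);YAW=-0.135
def S2W(p):
    c,s=np.cos(YAW),np.sin(YAW);return np.array([O[0]+c*p[0]-s*p[1],O[1]+s*p[0]+c*p[1],p[2]])
def W2S(p):
    c,s=np.cos(YAW),np.sin(YAW);d=np.asarray(p)[:2]-O;return np.array([c*d[0]+s*d[1],-s*d[0]+c*d[1],p[2]])
def pose(o): return np.array(o['tool_pos'])*1000,Ro.from_euler('xyz',o['tool_rot'],degrees=True)
def target(tip,th,yaw=0,nose=11):
    R=Ro.from_euler('z',np.degrees(YAW)+yaw,degrees=True)*Ro.from_euler('x',-90,degrees=True)*Ro.from_euler('z',-th,degrees=True)
    return S2W(tip)-nose*R.as_matrix()[:,1],R
def row(o,tip,th,yaw=0):
    p,R=pose(o);T,Rt=target(tip,th,yaw)
    return np.r_[R.inv().apply(T-p),(R.inv()*Rt).as_rotvec(degrees=True)].round(1)
def tipS(o):
    p,R=pose(o);return W2S(p+11*R.as_matrix()[:,1])
E
python3 - <<'E'
from cell import env
from h import *
print([a for a in dir(env) if a[0]!='_'])
o=env.get_obs()
print(tipS(o),S2W([-150,-98,200]))
print(row(o,W2S([420,350,240]),0))
print(row(o,[-150,-98,200],0)); print(row(o,[-150,-98,180],40))
E
```

```text
['PlanningError', 'get_obs', 'nose_length']
[-443.05624105  497.34900233  222.55469345] [440.97494984 -21.71978381 200.        ]
[ 268.4  -17.4 -173.7    0.   -13.1    0. ]
[ 419.9   22.6 -513.8    0.   -13.1    0. ]
[ 413.    45.2 -515.4    4.6  -12.5  -39.8]
```

Emit:
move_arm(
  moves=[
    [268,-17,-174,0,-13,0],
    [268,-17,-174,0,-13,0],
    [268,-17,-174,0,-13,0],
    [268,-17,-174,0,-13,0],
    [268,-17,-174,0,-13,0],
    [268,-17,-174,0,-13,0],
    [268,-17,-174,0,-13,0],
    [268,-17,-174,0,-13,0],
    [420,23,-514,0,-13,0],
    [420,23,-514,0,-13,0],
    [420,23,-514,0,-13,0],
    [420,23,-514,0,-13,0],
    [420,23,-514,0,-13,0],
    [420,23,-514,0,-13,0],
    [420,23,-514,0,-13,0],
    [420,23,-514,0,-13,0],
    [420,23,-514,0,-13,0],
    [420,23,-514,0,-13,0],
  ],
  claw=55,
)

```text
time_s: 2.0
tool_pos: [0.4405, -0.0307, 0.2105]
tool_rot: [-90.1, -0.0, -8.5]
force: [-0.1, -0.3, 0.7]
grip_width: 0.0548
```

Run:
```python
from cell import env
from h import *
o=env.get_obs()
print(o['time_s'],tipS(o),o['tool_rot'],np.round(o['qpos'],1),o['grip_width'])
print(row(o,[-150,-98,200],0)); print(row(o,[-120,-98,130],45));print(row(o,[-120,-98,100],35))
```

```text
2.0 [-149.29146066 -106.98522798  199.45323472] [-9.01307135e+01 -4.27986520e-02 -8.46450971e+00] [-28.6  -8.3  26.8 113.7   4.   73.7  78.3] 0.054774968864056285
[-0.8 -0.6  8.9  0.1 -0.7  0. ]
[ 21.4  72.7   9.4   0.4  -0.6 -45. ]
[ 22.8 101.4   9.5   0.3  -0.7 -35. ]
```

Emit:
move_arm(
  moves=[
    [0,0,9,0,-0.6,-6],
    [5,15,9,0,-0.6,-12],
    [10,25,9,0,-0.6,-18],
    [20,35,9,0,-0.6,-24],
    [21,45,9,0,-0.6,-30],
    [21,60,9,0.3,-0.6,-36],
    [21,73,9,0.4,-0.6,-42],
    [21,73,9,0.4,-0.6,-45],
    [21,73,9,0.4,-0.6,-45],
    [21,73,9,0.4,-0.6,-45],
  ],
)

```text
time_s: 2.83
tool_pos: [0.5291, -0.0065, 0.1462]
tool_rot: [-90.3, -42.6, -7.0]
force: [0.6, 0.8, 1.2]
grip_width: 0.0547
```

Run:
```python
from cell import env,read_camera
from h import *
o=env.get_obs()
print(o['time_s'],tipS(o),o['tool_rot'],np.round(o['qpos'],1),o['force'])
import cv2
p,d=read_camera('side');cv2.imwrite('pics/s1.png',cv2.resize(p[100:350,200:520,::-1],None,fx=2.4,fy=2.4))
p,d=read_camera('wrist');cv2.imwrite('pics/w1.png',p[:,:,::-1])
```

```text
2.8333 [-57.29767529 -70.97358135 138.0899416 ] [-90.27308158 -42.60395503  -6.96526176] [ 18.4 -17.3 -25.2 140.2  13.8  14.6  62.3] [0.56656171 0.81960859 1.2289901 ]
```

View pics/s1.png

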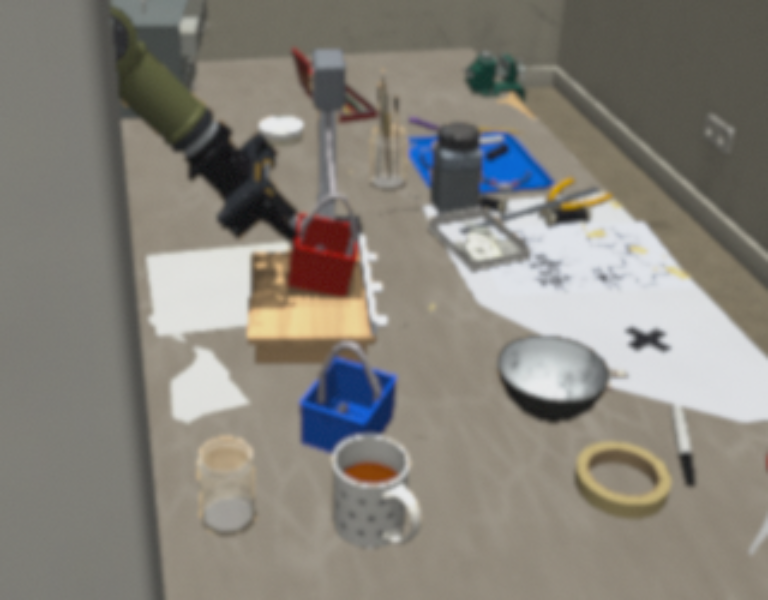

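View pics/w1.png

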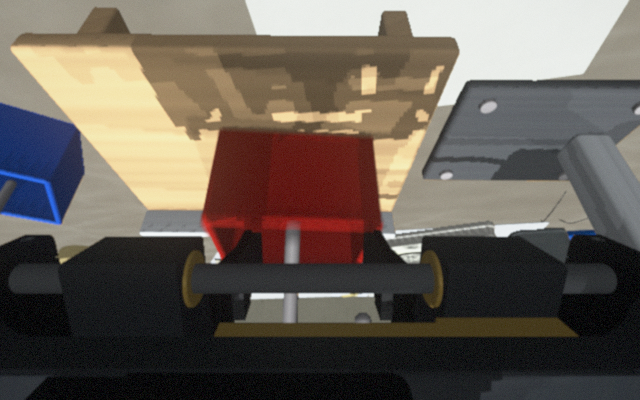

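Run:
```python
from cell import env
from h import *
o=env.get_obs()
print(row(o,[-75,-80,160],38)); print(row(o,[-130,-98,160],20));print(row(o,[-125,-98,110],20));print(row(o,[-120,-98,82],20))
```

```text
[  3.5 -28.4  -4.9   0.2   0.4   4.4]
[-33.9 -64.6 -22.7   0.3   0.4  22.4]
[-64.  -24.4 -22.4   0.3   0.4  22.4]
[-79.2  -0.3 -22.2   0.3   0.4  22.4]
```

Emit:
move_arm(
  moves=[
    [3,-28,-5,0,0,4],
    [-10,-45,-14,0.2,0.4,11],
    [-34,-65,-23,0.3,0.4,18],
    [-34,-65,-23,0.3,0.4,22],
    [-34,-65,-23,0.3,0.4,22],
    [-34,-65,-23,0.3,0.4,22],
    [-34,-65,-23,0.3,0.4,22],
  ],
)

```text
time_s: 3.52
tool_pos: [0.458, -0.0247, 0.1674]
tool_rot: [-89.9, -20.1, -7.8]
force: [-0.4, 0.3, -0.5]
grip_width: 0.0548
```

Run:
```python
from cell import env,read_camera
from h import *
o=env.get_obs()
print(o['time_s'],tipS(o),o['tool_rot'],np.round(o['qpos'],1),o['force'])
print(row(o,[-130,-98,160],20));print(row(o,[-125,-98,110],20));print(row(o,[-120,-98,82],20))
```

```text
3.5167 [-128.97902808  -98.61702548  157.09742798] [-89.91331486 -20.11867765  -7.79763682] [  7.8 -17.2  -9.2 129.2   0.5  47.9  80.5] [-0.40462528  0.34486647 -0.49660692]
[ 0.1 -3.1  0.6 -0.1 -0.1  0.1]
[-12.4  45.6   0.6  -0.1  -0.1   0.1]
[-17.4  73.6   0.5  -0.1  -0.1   0.1]
```

Emit:
move_arm(
  moves=[
    [-6,25,0.5,0,0,0],
    [-12,46,0.5,0,0,0],
    [-15,60,0.5,0,0,0],
    [-16,74,0.5,0,0,0],
    [-16,74,0.5,0,0,0],
    [-16,74,0.5,0,0,0],
    [-16,74,0.5,0,0,0],
  ],
)

```text
time_s: 4.1
tool_pos: [0.4688, -0.0254, 0.0937]
tool_rot: [-89.9, -20.2, -7.8]
force: [1.0, -1.0, 0.7]
grip_width: 0.0553
```

Run:
```python
from cell import env,read_camera
from h import *
o=env.get_obs()
print(o['time_s'],tipS(o),o['tool_rot'],np.round(o['qpos'],1),o['force'])
for x in (-100,-80,-60,-50):print(row(o,[x,-98,82],20))
import cv2
p,d=read_camera('wrist');cv2.imwrite('pics/w2.png',p[:,:,::-1])
```

```text
4.1 [-118.11058601  -97.8510834    83.34327128] [-89.91442324 -20.15338935  -7.77552417] [  8.3 -10.  -10.3 133.1   2.6  36.9  78.2] [ 1.030654   -1.01079491  0.7379643 ]
[16.6  7.5 -0.1 -0.1 -0.   0.2]
[35.3 14.4 -0.1 -0.1 -0.   0.2]
[54.1 21.3 -0.1 -0.1 -0.   0.2]
[63.5 24.7 -0.1 -0.1 -0.   0.2]
```

View pics/w2.png

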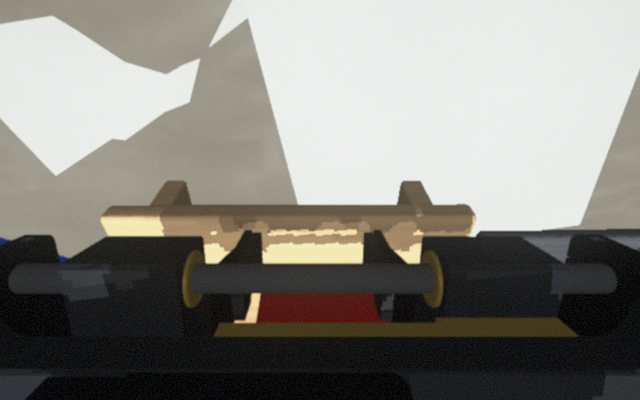

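Emit:
move_arm(
  moves=[
    [5,2,0,0,0,0],
    [9,4,0,0,0,0],
    [13,6,0,0,0,0],
    [16.6,7.3,0,0,0,0],
    [19,8,0,0,0,0],
    [21,9,0,0,0,0],
    [23,9.8,0,0,0,0],
    [25,10.6,0,0,0,0],
    [27,11.3,0,0,0,0],
    [29,12,0,0,0,0],
    [31,12.8,0,0,0,0],
    [33,13.5,0,0,0,0],
    [35,14.3,0,0,0,0],
    [37,15,0,0,0,0],
    [39,15.8,0,0,0,0],
    [41,16.5,0,0,0,0],
    [43,17.2,0,0,0,0],
    [45,18,0,0,0,0],
    [47,18.7,0,0,0,0],
  ],
)

```text
time_s: 5.73
tool_pos: [0.5188, -0.0323, 0.0919]
tool_rot: [-89.9, -20.1, -7.8]
force: [-2.5, 0.9, -0.3]
grip_width: 0.0551
```

```bash
cat > cad.py <<'E'
from cell import env,read_camera,camera_info
from h import *
import sys
n=sys.argv[1]
o=env.get_obs()
print(round(o['time_s'],2),'tip',tipS(o).round(1),'F',np.round(o['force'],1),'q',np.round(o['qpos'],0))
p,d=read_camera('top');z=camera_info('top')
cv2.imwrite(f'pics/{n}.png',cv2.resize(p[150:270,220:380,::-1],None,fx=5,fy=5,interpolation=cv2.INTER_CUBIC))
E
python3 cad.py t2;python3 - <<'E'
from cell import env
from h import *
o=env.get_obs()
for x in (-65,-60,-55,-50,-48):print(row(o,[x,-98,82],20))
E
```

```text
5.73 tip [-67.7 -98.   81.5] F [-2.5  0.9 -0.3] q [  9.  -3. -10. 127.   4.  36.  78.]
[ 2.1  0.5 -0.2 -0.1 -0.   0.1]
[ 6.8  2.2 -0.2 -0.1 -0.   0.1]
[11.5  3.9 -0.2 -0.1 -0.   0.1]
[16.2  5.6 -0.2 -0.1 -0.   0.1]
[18.1  6.3 -0.2 -0.1 -0.   0.1]
```

View pics/t2.png

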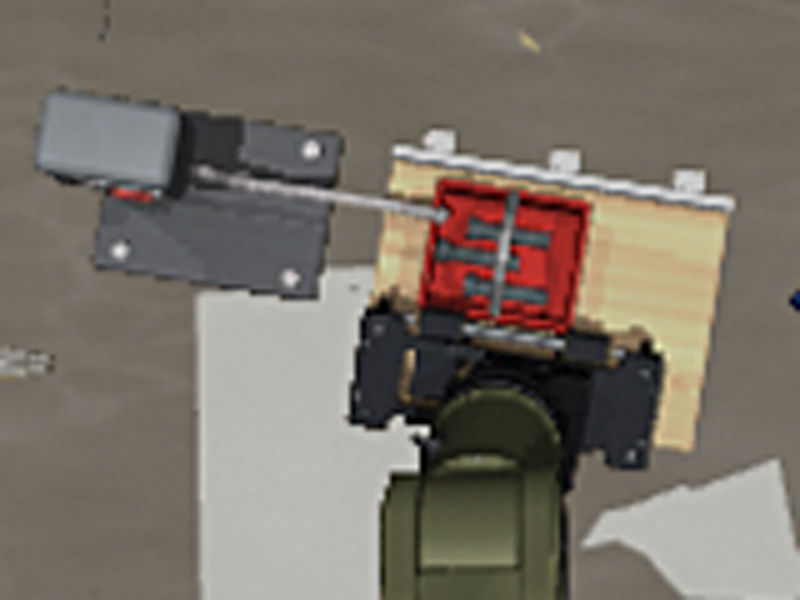

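Emit:
move_arm(
  moves=[
    [2,0.5,0,0,0,0],
    [4,1.2,0,0,0,0],
    [6,2,0,0,0,0],
    [7.5,2.5,0,0,0,0],
    [9,3,0,0,0,0],
    [10,3.4,0,0,0,0],
    [11,3.8,0,0,0,0],
    [12,4.1,0,0,0,0],
    [13,4.5,0,0,0,0],
    [13,4.5,0,0,0,0],
  ],
)

```text
time_s: 6.62
tool_pos: [0.5328, -0.0342, 0.0924]
tool_rot: [-89.9, -20.1, -7.8]
force: [-2.0, -0.1, -1.0]
grip_width: 0.0552
```

```bash
python3 cad.py t3
```

```text
6.62 tip [-53.5 -98.   82.1] F [-2.  -0.1 -1. ] q [  9.  -1. -10. 126.   5.  36.  78.]
```

View pics/t3.png

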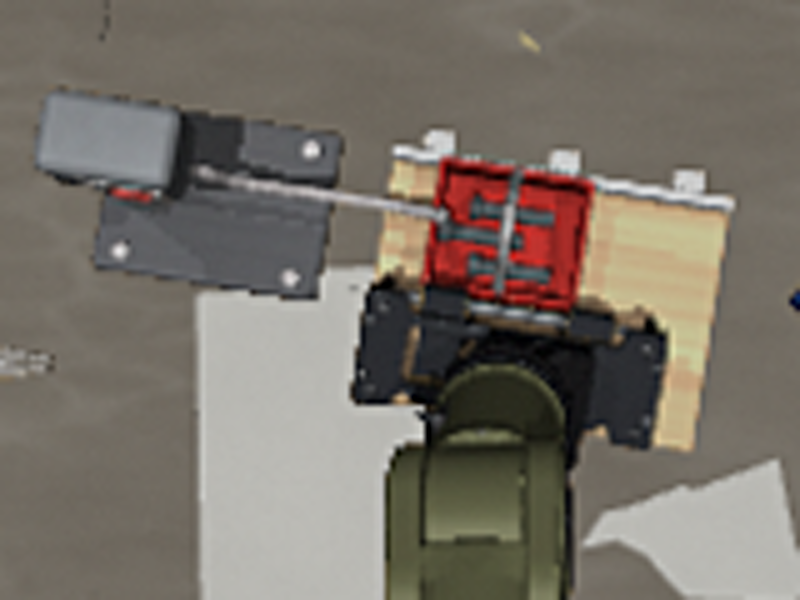

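Emit:
move_arm(
  moves=[
    [0.7,0.2,0,0,0,0],
    [1.4,0.5,0,0,0,0],
    [2,0.7,0,0,0,0],
    [2,0.7,0,0,0,0],
  ],
)

```text
time_s: 7.0
tool_pos: [0.5334, -0.0343, 0.092]
tool_rot: [-89.9, -19.9, -7.8]
force: [-8.4, 1.7, 5.2]
grip_width: 0.0551
```

Emit:
move_arm(
  moves=[
    [0.5,0.2,0,0,0,0],
    [1,0.35,0,0,0,0],
    [1,0.35,0,0,0,0],
  ],
)

```text
time_s: 7.25
tool_pos: [0.5336, -0.0344, 0.0919]
tool_rot: [-90.0, -19.9, -7.8]
force: [-13.1, 0.8, 9.3]
grip_width: 0.0548
```

Emit:
move_arm(
  moves=[
    [-2,-0.7,0,0,0,0],
    [-5,-2,0,0,0,0],
    [-10,-5,0,0,0,0],
    [-20,-15,0,0,0,0],
    [-35,-40,0,0,0,0],
    [-35,-75,0,0,0,0],
    [-35,-100,0,0,0,0],
    [-35,-100,0,0,0,0],
  ],
)

```text
time_s: 7.92
tool_pos: [0.4719, -0.0254, 0.181]
tool_rot: [-89.8, -20.8, -7.8]
force: [2.0, -0.1, 0.7]
grip_width: 0.0551
```

```bash
python3 cad.py t4
python3 - <<'E'
from cell import env
from h import *
o=env.get_obs()
for x in ([-70,-190,190],[-70,-230,180],[0,-230,150],[10,-230,101]):print(row(o,x,20),row(o,x,40),row(o,x,45))
E
```

```text
7.92 tip [-114.9  -97.5  170.7] F [ 2.  -0.1  0.7] q [  8. -16. -10. 127.   0.  48.  81.]
[ 50.4  -4.4 -92.2  -0.1  -0.1   0.7] [ 46.7  -3.8 -92.2  -0.1  -0.1 -19.3] [ 45.8  -3.5 -92.2  -0.1  -0.1 -24.3]
[ 4.700e+01  4.800e+00 -1.322e+02 -1.000e-01 -1.000e-01  7.000e-01] [ 4.320e+01  5.500e+00 -1.322e+02 -1.000e-01 -1.000e-01 -1.930e+01] [ 4.230e+01  5.800e+00 -1.322e+02 -1.000e-01 -1.000e-01 -2.430e+01]
[ 1.019e+02  5.760e+01 -1.323e+02 -1.000e-01 -1.000e-01  7.000e-01] [ 9.810e+01  5.820e+01 -1.323e+02 -1.000e-01 -1.000e-01 -1.930e+01] [ 9.720e+01  5.860e+01 -1.323e+02 -1.000e-01 -1.000e-01 -2.430e+01]
[ 9.390e+01  1.070e+02 -1.324e+02 -1.000e-01 -1.000e-01  7.000e-01] [ 9.020e+01  1.076e+02 -1.324e+02 -1.000e-01 -1.000e-01 -1.930e+01] [ 8.930e+01  1.080e+02 -1.324e+02 -1.000e-01 -1.000e-01 -2.430e+01]
```

View pics/t4.png

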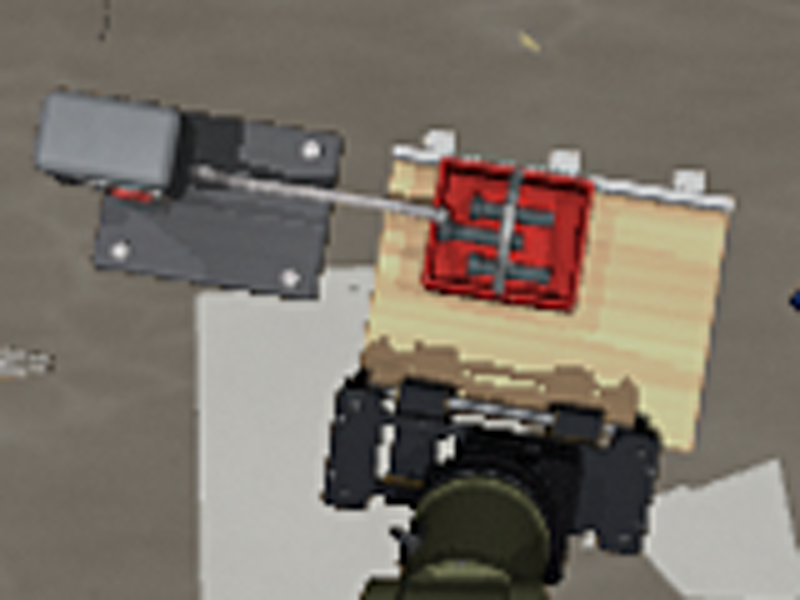

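Run:
```python
from h import *
z=np.load('top0.npz')
f=lambda a:np.array(a)/5+np.array([220,150])-0.4
r=ray(f([[441,158],[594,181],[575,312],[423,288]]),.125,z)*1000
s=np.array([W2S(a) for a in r]);print(s.round(1),s.mean(0))
h=ray(f([[518,172],[508,230],[501,290]]),[.134,.188,.134],z)*1000 if 0 else None
for uv,zz in (([520,172],.134),([509,225],.188),([501,291],.134)):
    print(W2S(ray(f(uv)[None],zz,z)[0]*1000))
e=s[0]-s[1];print('yaw',np.arctan2(-e[0],e[1])); e=s[3]-s[2];print(np.arctan2(-e[0],e[1]))
```

```text
[[  39.2  -33.6  125. ]
 [  40.3 -133.7  125. ]
 [ -45.5 -135.1  125. ]
 [ -46.   -35.9  125. ]] [ -2.97377676 -84.57810828 125.        ]
[ 37.34235541 -85.67449274 134.        ]
[ -2.72627127 -85.03389312 188.        ]
[-40.35184082 -86.00107223 134.        ]
yaw 0.011309993483518452
0.0051387038420378246
```

Run:
```python
from cell import env
from h import *
o=env.get_obs()
for x,t in (([-80,-160,190],20),([-50,-210,190],30),([10,-210,160],40),([10,-210,140],45),):print(row(o,x,t))
```

```text
[ 41.1  -7.9 -62.2  -0.1  -0.1   0.7]
[ 6.730e+01  2.700e+00 -1.122e+02 -1.000e-01 -1.000e-01 -9.300e+00]
[ 1.110e+02  5.240e+01 -1.123e+02 -1.000e-01 -1.000e-01 -1.930e+01]
[ 1.030e+02  7.150e+01 -1.123e+02 -1.000e-01 -1.000e-01 -2.430e+01]
```

Emit:
move_arm(
  moves=[
    [20,-5,-31,0,0,0.7],
    [41,-8,-62,0,0,0.7],
    [50,-4,-90,0,0,-4],
    [67,3,-112,0,0,-9],
    [80,15,-112,0,0,-12],
    [90,28,-112,0,0,-15],
    [111,52,-112,0,0,-19],
    [107,62,-112,0,0,-22],
    [103,71,-112,0,0,-24.5],
    [103,71,-112,0,0,-24.5],
    [103,71,-112,0,0,-24.5],
    [103,71,-112,0,0,-24.5],
  ],
  claw=87,
)

```text
time_s: 8.97
tool_pos: [0.5751, -0.1528, 0.1441]
tool_rot: [-89.9, -44.7, -7.8]
force: [0.5, 0.6, 0.4]
grip_width: 0.0872
```

```bash
python3 cad.py t5
python3 - <<'E'
from cell import env,read_camera
from h import *
o=env.get_obs();print(o['tool_rot'],o['grip_width'])
for x,t in (([10,-210,120],45),([10,-210,102],45),([10,-195,102],45),([10,-175,102],45)):print(row(o,x,t))
p,d=read_camera('side');cv2.imwrite('pics/s5.png',cv2.resize(p[100:350,200:520,::-1],None,fx=2.4,fy=2.4))
E
```

```text
8.97 tip [   8.3 -209.8  136.3] F [0.5 0.6 0.4] q [  1.  -8.  14. 136. -25.   9. 121.]
[-89.93488331 -44.76846045  -7.77647499] 0.08720117795470071
[-11.2  13.    0.   -0.   -0.   -0.2]
[-23.9  25.8   0.   -0.   -0.   -0.2]
[-23.9  25.8  15.   -0.   -0.   -0.2]
[-23.9  25.8  35.   -0.   -0.   -0.2]
```

View pics/t5.png

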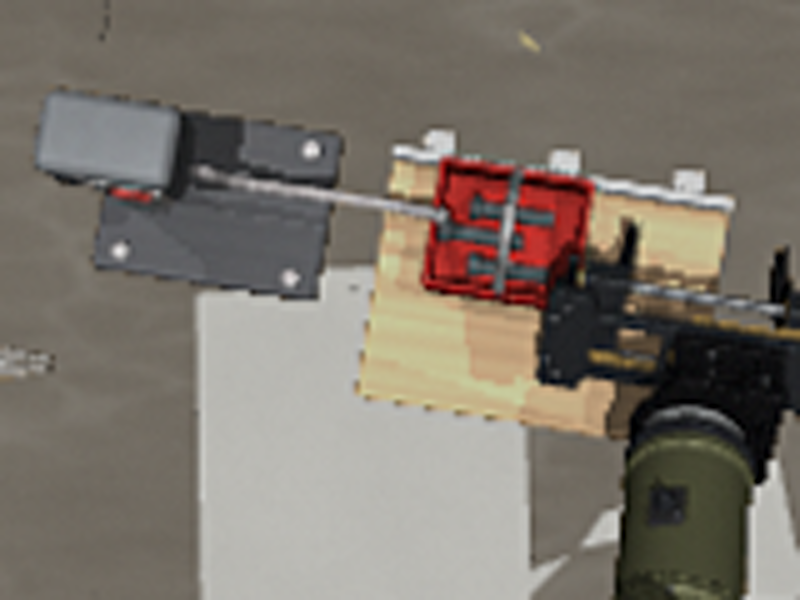

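View pics/s5.png

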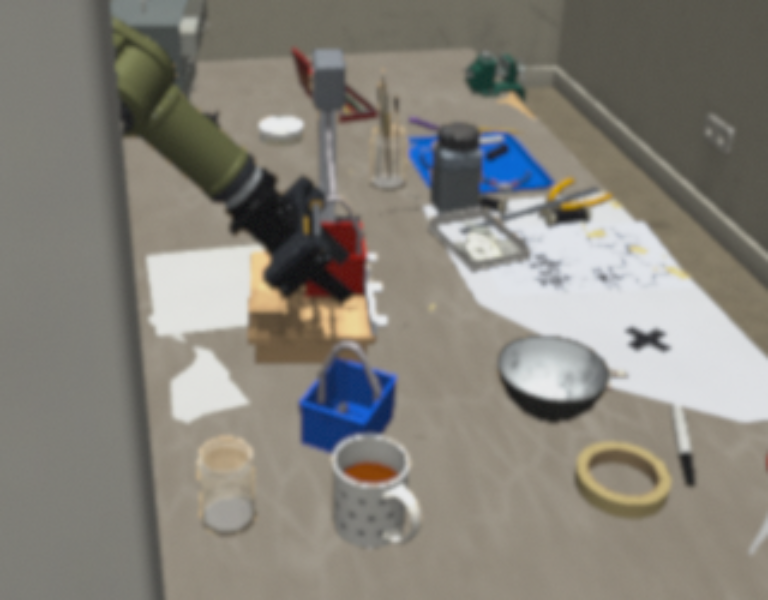

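Emit:
move_arm(
  moves=[
    [-8,9,0,0,0,0],
    [-15,16,0,0,0,0],
    [-20,23,0,0,0,0],
    [-20,23,0,0,0,0],
    [-20,23,0,0,0,0],
  ],
)

```text
time_s: 9.48
tool_pos: [0.577, -0.1526, 0.1132]
tool_rot: [-89.5, -44.7, -8.3]
force: [0.8, -0.1, -0.7]
grip_width: 0.087
```

Run:
```python
from cell import env,read_camera
from h import *
o=env.get_obs();print(tipS(o),o['tool_rot'],o['qpos'],o['force'])
for x,t in (([10,-175,105],45),([10,-175,105],43),([10,-175,105],40)):print(row(o,x,t))
```

```text
[  10.18853031 -209.39297205  105.429091  ] [-89.53447648 -44.69867287  -8.25746673] [-5.05081084e-02 -4.22761858e+00  1.54798353e+01  1.36805181e+02
 -5.81741521e+01  5.49627354e+00  1.53933739e+02] [ 0.7838192  -0.06996429 -0.68956793]
[-0.7  0.2 34.4 -0.1 -0.4 -0.3]
[-0.3  0.2 34.4 -0.1 -0.4  1.7]
[ 0.2  0.3 34.4 -0.1 -0.4  4.7]
```

Run:
```python
from cell import env,read_camera
from h import *
o=env.get_obs()
for x,t in (([10,-208,120],41),([10,-208,106],38),([12,-208,106],40)):print(row(o,x,t))
```

```text
[ 10.8 -10.5   1.5  -0.1  -0.4   3.7]
[ 1.5 -0.5  1.4 -0.1 -0.4  6.7]
[ 2.6  0.9  1.4 -0.1 -0.4  4.7]
```

Emit:
move_arm(
  moves=[
    [6,-5,1.5,0,-0.4,3],
    [6,-5,1.5,0,-0.4,6.7],
    [2,0,1.5,0,-0.4,6.7],
    [2,0,1.5,0,-0.4,6.7],
    [2,0,1.5,0,-0.4,6.7],
  ],
)

```text
time_s: 9.9
tool_pos: [0.5795, -0.1541, 0.1167]
tool_rot: [-90.6, -38.1, -7.1]
force: [1.0, 0.0, 0.3]
grip_width: 0.087
```

Run:
```python
from cell import env,read_camera
from h import *
o=env.get_obs();print(tipS(o),o['tool_rot'],o['qpos'].round(1),o['force'])
for x,t in (([12,-200,106],40),([12,-175,106],40),([12,-150,106],40)):print(row(o,x,t))
```

```text
[  11.85539756 -210.56611912  108.05326769] [-90.57388939 -38.11526892  -7.10237754] [ 15.3  -2.6  -0.4 131.  -17.4  14.3 113. ] [1.03627254 0.04069999 0.27127873]
[-1.4  1.7 10.5  0.2  0.5 -1.9]
[-1.2  1.6 35.5  0.2  0.5 -1.9]
[-1.   1.5 60.5  0.2  0.5 -1.9]
```

Emit:
move_arm(
  moves=[
    [-0.5,0.5,4,0.1,0.3,-0.8],
    [-1.4,1.5,8,0.2,0.5,-1.9],
    [-1.4,1.6,11,0.2,0.5,-1.9],
    [-1.4,1.6,14,0.2,0.5,-1.9],
    [-1.4,1.6,17,0.2,0.5,-1.9],
    [-1.3,1.6,20,0.2,0.5,-1.9],
    [-1.3,1.6,23,0.2,0.5,-1.9],
    [-1.3,1.6,26,0.2,0.5,-1.9],
    [-1.3,1.6,29,0.2,0.5,-1.9],
    [-1.2,1.6,32,0.2,0.5,-1.9],
  ],
)

```text
time_s: 10.73
tool_pos: [0.5809, -0.1207, 0.1115]
tool_rot: [-89.6, -39.9, -8.0]
force: [-1.3, -2.9, -0.5]
grip_width: 0.0871
```

```bash
python3 cad.py t6
python3 - <<'E'
from cell import env,read_camera
from h import *
o=env.get_obs();print(tipS(o),o['tool_rot'],o['qpos'].round(1),o['force'])
for x,t in (([12,-165,106],40),([12,-125,106],40)):print(row(o,x,t))
E
```

```text
10.73 tip [   9.  -177.2  103. ] F [-1.3 -2.9 -0.5] q [ 15.  -3.  -5. 133. -12.  10. 103.]
[   9.05053404 -176.37785992  103.010897  ] [-89.61766872 -39.85510338  -7.96772197] [ 15.2  -3.3  -5.  133.4 -11.8  10.3 103.2] [ 0.38666168 -1.63959776  0.36608542]
[ 4.1 -0.4 11.4 -0.2 -0.2 -0.1]
[ 4.  -0.2 51.4 -0.2 -0.2 -0.1]
```

View pics/t6.png

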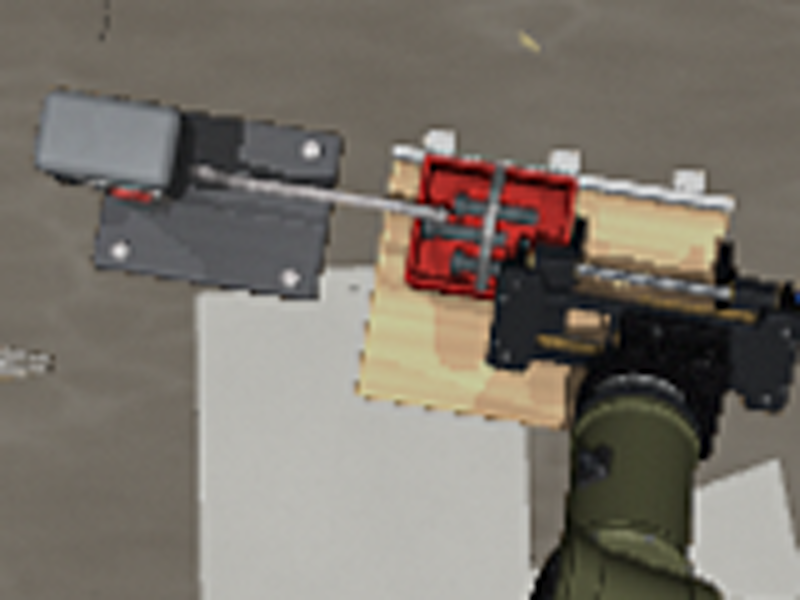

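Emit:
move_arm(
  moves=[
    [1,0,3,0,0,0],
    [2,0,6,-0.1,-0.1,0],
    [3,-0.2,9,-0.2,-0.2,0],
    [4,-0.4,12,-0.2,-0.2,0],
    [4,-0.4,15,-0.2,-0.2,0],
    [4,-0.4,18,-0.2,-0.2,0],
    [4,-0.4,21,-0.2,-0.2,0],
    [4,-0.3,24,-0.2,-0.2,0],
    [4,-0.3,27,-0.2,-0.2,0],
    [4,-0.3,30,-0.2,-0.2,0],
    [4,-0.3,33,-0.2,-0.2,0],
    [4,-0.3,36,-0.2,-0.2,0],
  ],
)

```text
time_s: 11.78
tool_pos: [0.5885, -0.0854, 0.1143]
tool_rot: [-90.0, -39.8, -7.7]
force: [-2.0, -3.1, 0.6]
grip_width: 0.0869
```

```bash
python3 cad.py t7
python3 - <<'E'
from cell import env,read_camera
from h import *
p,d=read_camera('side');cv2.imwrite('pics/s7.png',cv2.resize(p[150:270,270:430,::-1],None,fx=5,fy=5,interpolation=cv2.INTER_CUBIC))
o=env.get_obs();print(tipS(o),o['tool_rot'],o['qpos'].round(1),o['force'])
for x,t in (([12,-125,106],40),([12,-90,106],40)):print(row(o,x,t))
E
```

```text
11.78 tip [  11.8 -141.2  105.8] F [-2.  -3.1  0.6] q [ 19.  -3. -14. 133.   7.  11.  80.]
[  11.9702493  -140.58926473  105.91677171] [-89.99364743 -39.81334175  -7.67297918] [ 18.6  -3.3 -13.9 132.9   6.9  10.6  80.5] [-0.1227377  -0.78498212 -0.26147484]
[ 0.1 -0.  15.6 -0.   0.  -0.2]
[ 0.1 -0.  50.6 -0.   0.  -0.2]
```

View pics/t7.png

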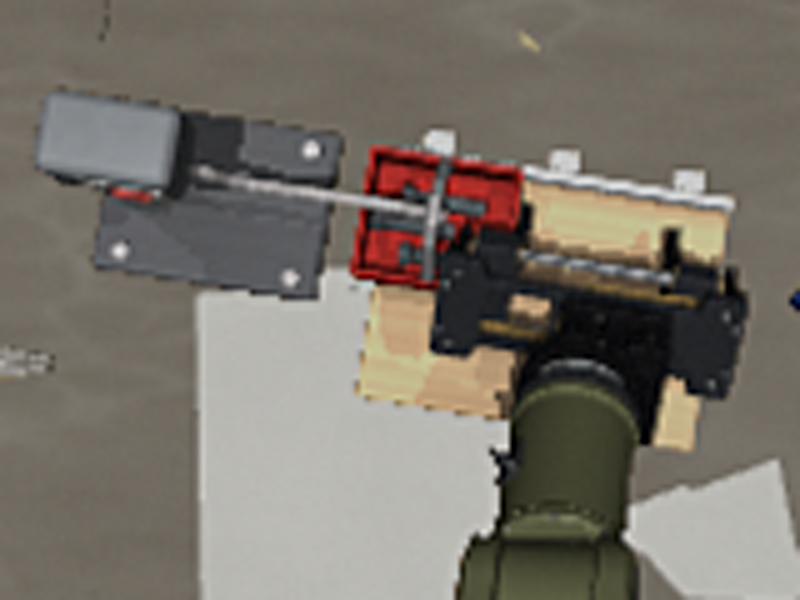

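View pics/s7.png

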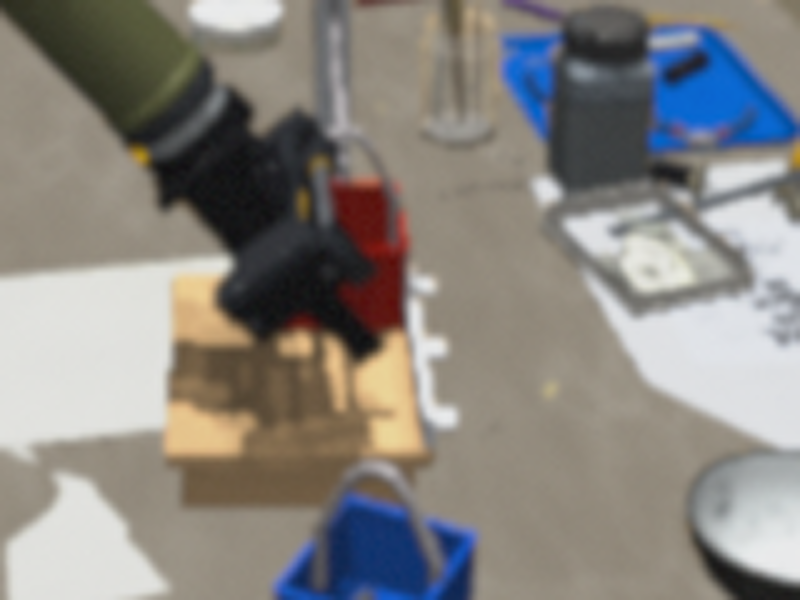

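Run:
```python
from cell import env,read_camera
from h import *
o=env.get_obs();print(o['time_s'],tipS(o))
for x,t in (([12,-148,106],40),([0,-148,105],40),([0,-141,105],40),([0,-110,105],40)):print(row(o,x,t))
```

```text
11.8833 [  11.9702493  -140.58926473  105.91677171]
[ 0.  -0.1 -7.4 -0.   0.  -0.2]
[-9.8 -7.  -7.4 -0.   0.  -0.2]
[-9.8 -7.  -0.4 -0.   0.  -0.2]
[-9.8 -6.9 30.6 -0.   0.  -0.2]
```

Emit:
move_arm(
  moves=[
    [0,0,-4,0,0,0],
    [0,0,-7,0,0,0],
    [-5,-3.5,-7,0,0,0],
    [-10,-7,-7,0,0,0],
    [-10,-7,-7,0,0,0],
    [-10,-7,-3,0,0,0],
    [-10,-7,0,0,0,0],
    [-10,-7,2.5,0,0,0],
    [-10,-7,5,0,0,0],
    [-10,-7,7.5,0,0,0],
    [-10,-7,10,0,0,0],
    [-10,-7,12.5,0,0,0],
    [-10,-7,15,0,0,0],
    [-10,-7,17.5,0,0,0],
    [-10,-7,20,0,0,0],
    [-10,-7,22.5,0,0,0],
  ],
)

```text
time_s: 13.22
tool_pos: [0.5793, -0.0633, 0.1134]
tool_rot: [-90.1, -39.7, -7.8]
force: [-9.5, -9.2, 7.6]
grip_width: 0.0867
```

```bash
python3 cad.py t8
python3 - <<'E'
from cell import env,read_camera
from h import *
p,d=read_camera('side');cv2.imwrite('pics/s8.png',cv2.resize(p[150:270,270:430,::-1],None,fx=5,fy=5,interpolation=cv2.INTER_CUBIC))
o=env.get_obs();print(tipS(o),o['tool_rot'],o['qpos'].round(1),o['force'])
for x,t in (([0,-90,105],40),([0,-35,105],40)):print(row(o,x,t))
E
```

```text
13.22 tip [  -0.3 -120.7  104.9] F [-9.5 -9.2  7.6] q [ 22.  -5. -20. 134.  15.  11.  70.]
[  -0.2794384  -120.36498569  105.02536556] [-90.1048658  -39.74074704  -7.81002467] [ 21.7  -4.7 -20.2 134.1  14.9  11.2  69.6] [-7.93836846 -6.51069116  4.60250883]
[ 0.1  0.1 30.3  0.2 -0.1 -0.3]
[ 0.1 -0.  85.3  0.2 -0.1 -0.3]
```

View pics/t8.png

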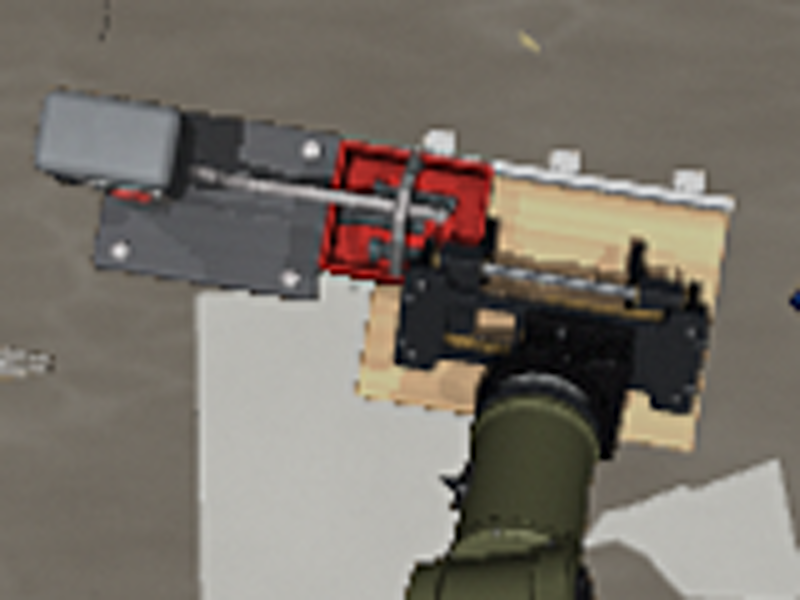

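View pics/s8.png

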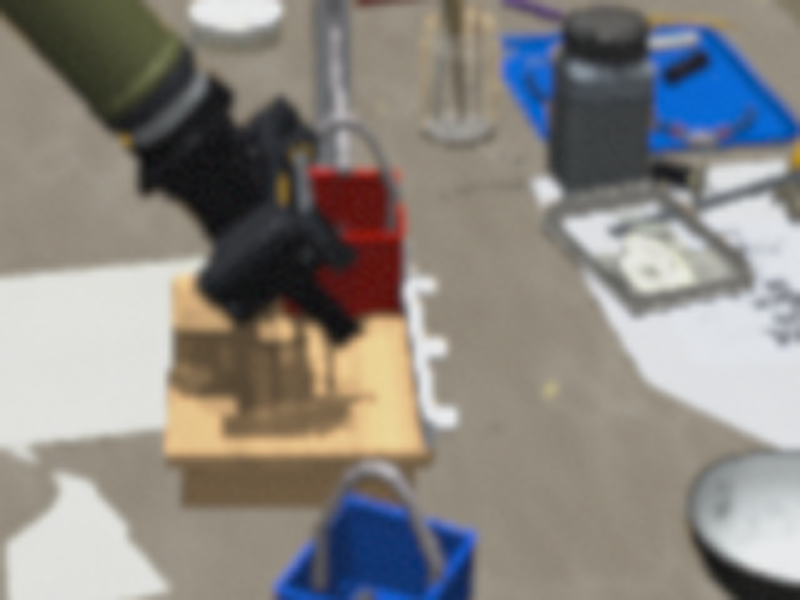

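Run:
```python
from cell import env,read_camera,camera_info
from h import *
p,d=read_camera('wrist');cv2.imwrite('pics/w8.png',p[:,:,::-1])
o=env.get_obs();print(o['time_s'],o['force'],o['wrist_torque'])
p,d=read_camera('top');z=camera_info('top');W=world(d,z)
cv2.imwrite('pics/t8b.png',cv2.resize(p[175:215,275:335,::-1],None,fx=13,fy=13,interpolation=cv2.INTER_CUBIC))
for v in range(180,208,2):
    print(v,[tuple(W2S(W[v,u]*1000).round(0).astype(int)) for u in range(296,310,2)])
```

```text
13.3667 [-6.75560406 -5.99443399  4.63686207] [-0.67700508  1.20525884 -0.525953  ]
180 [(np.int64(39), np.int64(6), np.int64(107)), (np.int64(38), np.int64(-1), np.int64(123)), (np.int64(39), np.int64(-8), np.int64(126)), (np.int64(39), np.int64(-15), np.int64(136)), (np.int64(42), np.int64(-20), np.int64(120)), (np.int64(47), np.int64(-25), np.int64(89)), (np.int64(48), np.int64(-32), np.int64(87))]
182 [(np.int64(38), np.int64(9), np.int64(61)), (np.int64(38), np.int64(1), np.int64(67)), (np.int64(38), np.int64(-6), np.int64(76)), (np.int64(30), np.int64(-17), np.int64(153)), (np.int64(36), np.int64(-21), np.int64(117)), (np.int64(38), np.int64(-27), np.int64(107)), (np.int64(38), np.int64(-34), np.int64(115))]
184 [(np.int64(31), np.int64(7), np.int64(61)), (np.int64(32), np.int64(1), np.int64(60)), (np.int64(33), np.int64(-6), np.int64(65)), (np.int64(22), np.int64(-19), np.int64(172)), (np.int64(35), np.int64(-20), np.int64(67)), (np.int64(37), np.int64(-26), np.int64(59)), (np.int64(38), np.int64(-33), np.int64(59))]
186 [(np.int64(23), np.int64(5), np.int64(72)), (np.int64(25
[... 2811 characters left out ...]
-33), np.int64(-48), np.int64(197))]
204 [(np.int64(-40), np.int64(-8), np.int64(126)), (np.int64(-40), np.int64(-16), np.int64(142)), (np.int64(-38), np.int64(-21), np.int64(126)), (np.int64(-43), np.int64(-32), np.int64(220)), (np.int64(-42), np.int64(-38), np.int64(216)), (np.int64(-41), np.int64(-44), np.int64(218)), (np.int64(-40), np.int64(-50), np.int64(211))]
206 [(np.int64(-43), np.int64(-5), np.int64(67)), (np.int64(-43), np.int64(-13), np.int64(87)), (np.int64(-49), np.int64(-27), np.int64(206)), (np.int64(-48), np.int64(-33), np.int64(207)), (np.int64(-48), np.int64(-39), np.int64(210)), (np.int64(-47), np.int64(-45), np.int64(212)), (np.int64(-46), np.int64(-51), np.int64(218))]
```

View pics/t8b.png

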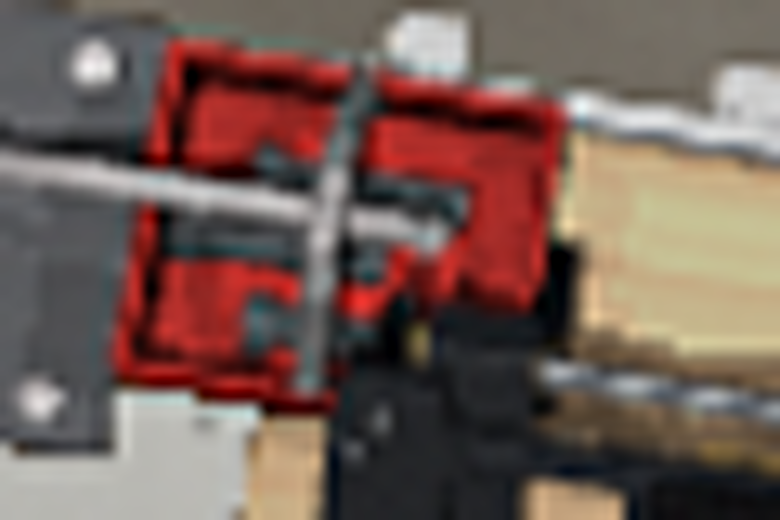

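View pics/w8.png

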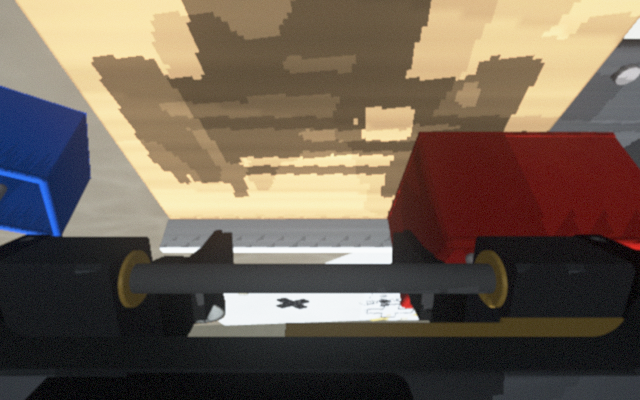

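Run:
```python
from h import *
from cell import env
o=env.get_obs();print(o['time_s'],tipS(o),o['force'])
for x,t in (([0,-128,105],40),([0,-128,112],40),([12,-128,112],40),([12,-120,112],40)):print(row(o,x,t))
```

```text
13.4167 [  -0.25501757 -120.43287043  105.000482  ] [-6.16597876 -6.26016044  5.60973273]
[ 0.2  0.2 -7.6  0.1 -0.1 -0.3]
[ 4.6 -5.2 -7.6  0.1 -0.1 -0.3]
[13.9  2.5 -7.6  0.1 -0.1 -0.3]
[13.8  2.5  0.4  0.1 -0.1 -0.3]
```

Emit:
move_arm(
  moves=[
    [0,0,-4,0,0,0],
    [0,0,-7,0,0,0],
    [0,0,-7,0,0,0],
  ],
)

```text
time_s: 13.67
tool_pos: [0.5795, -0.068, 0.1139]
tool_rot: [-90.0, -39.9, -7.8]
force: [-0.1, 0.0, -0.2]
grip_width: 0.087
```

Emit:
move_arm(
  moves=[
    [7,1,0,0,0,0],
    [14,2.5,0,0,0,0],
    [14,2.5,0,0,0,0],
    [14,2.5,3,0,0,0],
    [14,2.5,5,0,0,0],
    [14,2.5,7,0,0,0],
    [14,2.5,9,0,0,0],
  ],
)

```text
time_s: 14.25
tool_pos: [0.5929, -0.0614, 0.121]
tool_rot: [-90.0, -39.8, -7.8]
force: [-1.0, -3.5, 2.3]
grip_width: 0.0871
```

Emit:
move_arm(
  moves=[
    [0,0,2,0,0,0],
    [0,0,4,0,0,0],
    [0,0,4,0,0,0],
  ],
)

```text
time_s: 14.5
tool_pos: [0.5937, -0.0566, 0.1212]
tool_rot: [-90.0, -39.9, -7.7]
force: [-0.7, -2.0, 1.5]
grip_width: 0.0872
```

```bash
python3 cad.py t9
python3 - <<'E'
from h import *
from cell import env
o=env.get_obs();print(o['time_s'],tipS(o),o['tool_rot'],o['force'],o['qpos'].round(0))
E
```

```text
14.5 tip [  13.1 -112.   112.7] F [-0.7 -2.   1.5] q [ 22.  -4. -21. 132.  17.  12.  67.]
14.55 [  13.07066009 -112.05359106  112.7016013 ] [-89.98940739 -39.86868077  -7.70606492] [-1.749979   -2.82014109  1.10053726] [ 22.  -4. -21. 132.  17.  12.  67.]
```

View pics/t9.png

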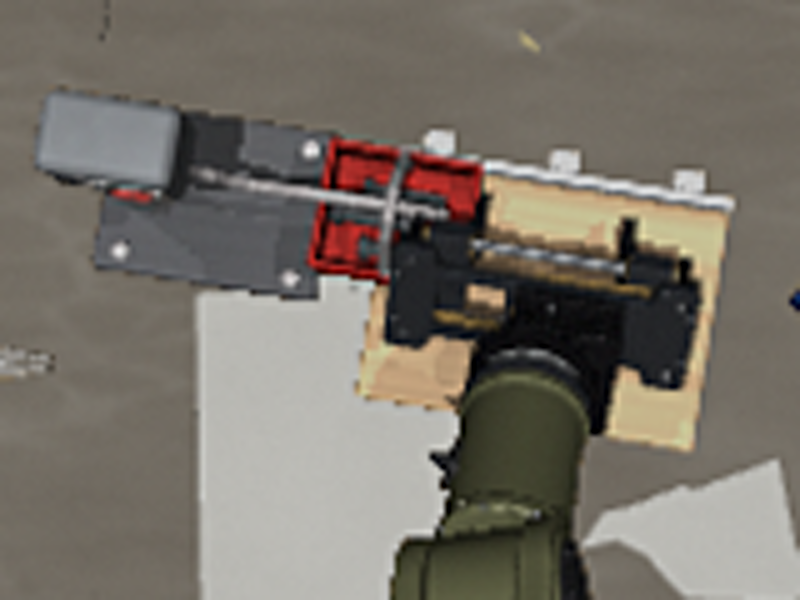

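Emit:
move_arm(
  moves=[
    [0,0,2.5,0,0,0],
    [0,0,5,0,0,0],
    [0,0,7.5,0,0,0],
    [0,0,10,0,0,0],
    [0,0,12.5,0,0,0],
    [0,0,15,0,0,0],
  ],
)

```text
time_s: 15.05
tool_pos: [0.5963, -0.0419, 0.122]
tool_rot: [-90.0, -40.0, -7.7]
force: [-0.6, -4.8, 5.4]
grip_width: 0.0869
```

```bash
python3 cad.py t10
python3 - <<'E'
from h import *
from cell import env,read_camera
p,d=read_camera('side');cv2.imwrite('pics/s10.png',cv2.resize(p[150:270,270:430,::-1],None,fx=5,fy=5,interpolation=cv2.INTER_CUBIC))
E
```

```text
15.05 tip [ 13.7 -97.1 113.5] F [-0.6 -4.8  5.4] q [ 22.  -3. -24. 132.  23.  13.  60.]
```

View pics/t10.png

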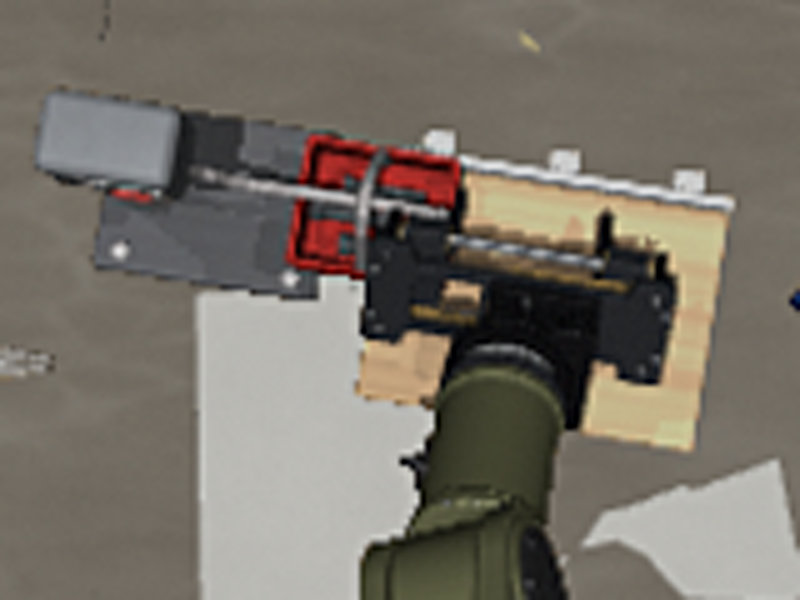

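View pics/s10.png

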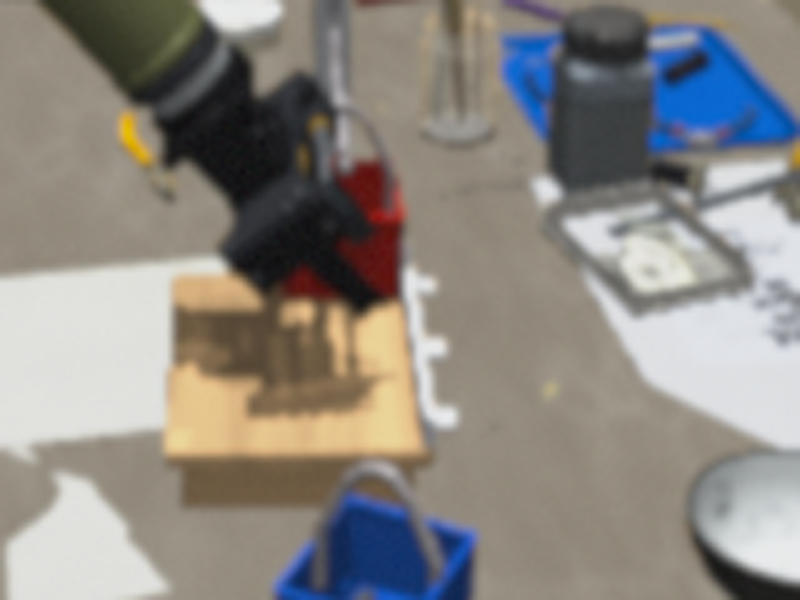

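Emit:
move_arm(
  moves=[
    [0,0,2.5,0,0,0],
    [0,0,5,0,0,0],
    [0,0,7.5,0,0,0],
    [0,0,10,0,0,0],
  ],
)

```text
time_s: 15.48
tool_pos: [0.5968, -0.0313, 0.1207]
tool_rot: [-90.0, -39.8, -7.7]
force: [0.1, -2.4, 2.1]
grip_width: 0.0869
```

Emit:
move_arm(
  moves=[
    [0,0,2.5,0,0,0],
    [0,0,5,0,0,0],
    [0,0,7.5,0,0,0],
    [0,0,10,0,0,0],
  ],
)

```text
time_s: 15.82
tool_pos: [0.598, -0.0215, 0.1206]
tool_rot: [-90.0, -39.8, -7.7]
force: [-0.1, -2.3, 1.5]
grip_width: 0.0865
```

```bash
python3 cad.py t11
python3 - <<'E'
from h import *
from cell import env,read_camera
p,d=read_camera('side');cv2.imwrite('pics/s11.png',cv2.resize(p[150:270,270:430,::-1],None,fx=5,fy=5,interpolation=cv2.INTER_CUBIC))
p,d=read_camera('wrist');cv2.imwrite('pics/w11.png',p[:,:,::-1])
E
```

```text
15.82 tip [ 12.6 -76.7 112.1] F [-0.1 -2.3  1.5] q [ 22.  -3. -27. 132.  30.  14.  51.]
```

View pics/t11.png

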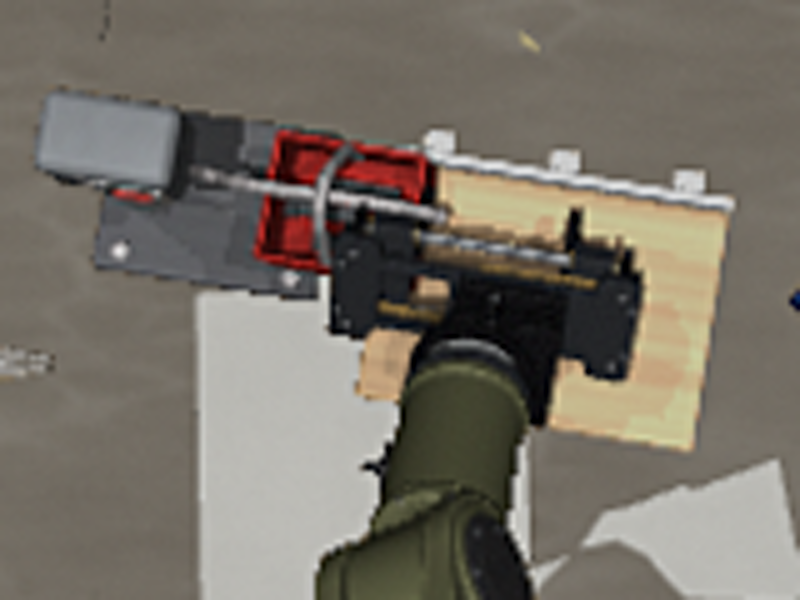

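View pics/s11.png

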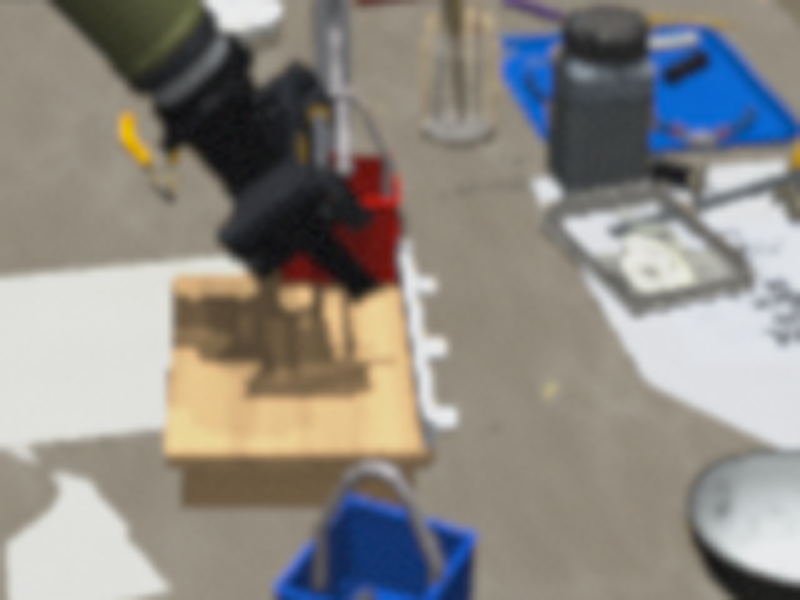

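View pics/w11.png

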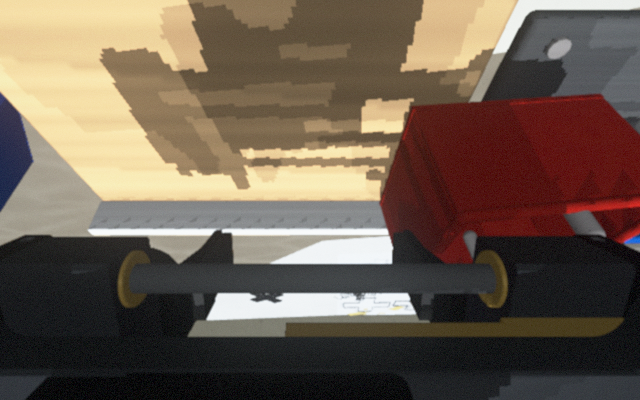

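Emit:
move_arm(
  moves=[
    [-0.6,0.7,2.5,0,0,0],
    [-1.2,1.5,5,0,0,0],
    [-2,2.2,7.5,0,0,0],
    [-2.5,3,10,0,0,0],
  ],
)

```text
time_s: 16.3
tool_pos: [0.5996, -0.0124, 0.1171]
tool_rot: [-90.0, -39.8, -7.7]
force: [-0.3, -2.7, 3.4]
grip_width: 0.0872
```

Emit:
move_arm(
  moves=[
    [0,0,2.5,0,0,0],
    [0,0,5,0,0,0],
    [0,0,7.5,0,0,0],
  ],
)

```text
time_s: 16.55
tool_pos: [0.6003, -0.0042, 0.1167]
tool_rot: [-90.0, -39.8, -7.7]
force: [-0.8, -2.2, 2.1]
grip_width: 0.0871
```

```bash
python3 cad.py t12
python3 - <<'E'
from h import *
from cell import env,read_camera
p,d=read_camera('side');cv2.imwrite('pics/s12.png',cv2.resize(p[150:270,270:430,::-1],None,fx=5,fy=5,interpolation=cv2.INTER_CUBIC))
E
```

```text
16.55 tip [ 12.6 -59.2 108.2] F [-0.8 -2.2  2.1] q [ 22.  -2. -30. 131.  37.  15.  42.]
```

View pics/t12.png

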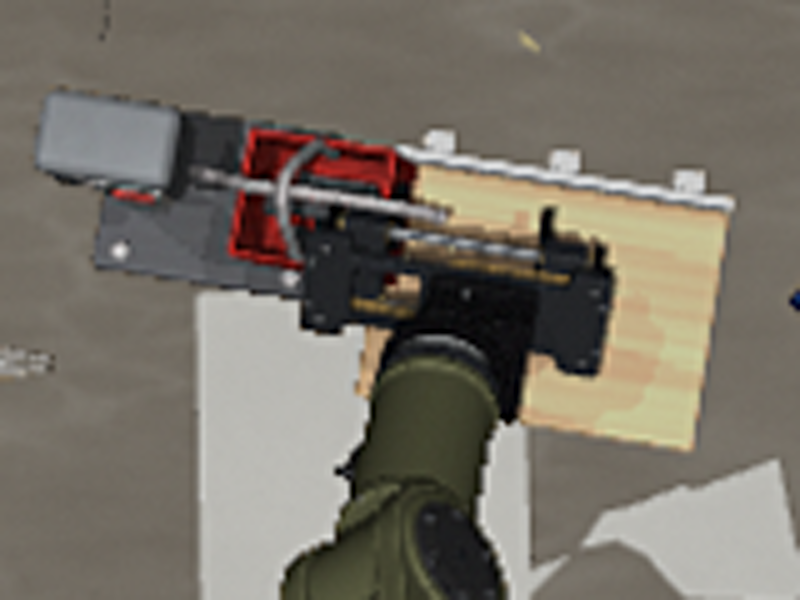

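View pics/s12.png

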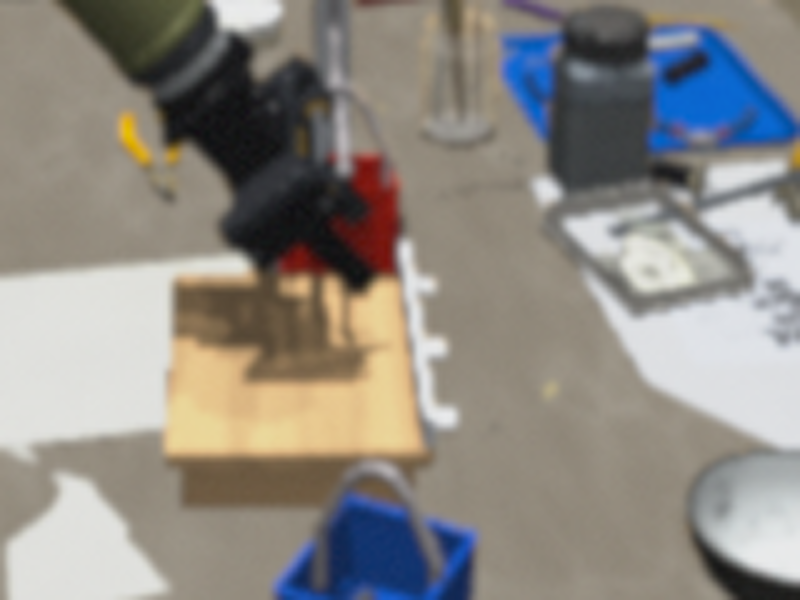

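Run:
```python
from h import *
z=np.load('top0.npz')
f=lambda a:np.array(a)/5+np.array([220,150])-0.4
print(W2S(ray(f([281,187])[None],.178,z)[0]*1000))
for uv in ([250,128],[228,255],[408,150]):print(W2S(ray(f(uv)[None],.11,z)[0]*1000))
```

```text
[ -1.17401911  59.48827732 178.        ]
[ 40.38579212  94.01460152 110.        ]
[-44.26803757  94.07678336 110.        ]
[ 42.70901471 -10.64694826 110.        ]
```

Emit:
move_arm(
  moves=[
    [0,0,2,0,0,0],
    [0,0,4,0,0,0],
    [0,0,6,0,0,0],
  ],
)

```text
time_s: 16.9
tool_pos: [0.601, 0.0015, 0.1165]
tool_rot: [-90.0, -39.8, -7.7]
force: [-0.6, -1.2, -1.3]
grip_width: 0.0873
```

```bash
python3 cad.py t13
```

```text
16.9 tip [ 12.5 -53.5 108.1] F [-0.6 -1.2 -1.3] q [ 22.  -2. -30. 131.  39.  15.  39.]
```

View pics/t13.png

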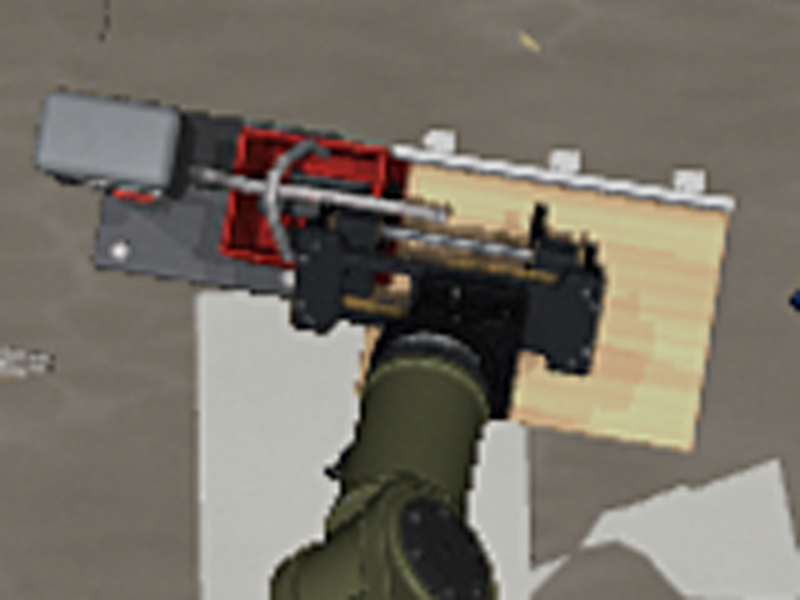

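Emit:
move_arm(
  moves=[
    [0,0,2,0,0,0],
    [0,0,4,0,0,0],
    [0,0,6,0,0,0],
  ],
)

```text
time_s: 17.2
tool_pos: [0.602, 0.0072, 0.1168]
tool_rot: [-90.0, -39.8, -7.7]
force: [-0.5, -1.2, -0.1]
grip_width: 0.0871
```

Emit:
move_arm(
  moves=[
    [0,0,2,0,0,0],
    [0,0,4,0,0,0],
  ],
)

```text
time_s: 17.37
tool_pos: [0.6026, 0.0112, 0.1168]
tool_rot: [-90.0, -39.8, -7.7]
force: [0.1, -1.4, -0.9]
grip_width: 0.0871
```

```bash
python3 cad.py t14
```

```text
17.37 tip [ 12.7 -43.7 108.4] F [ 0.1 -1.4 -0.9] q [ 22.  -2. -31. 131.  41.  16.  36.]
```

View pics/t14.png

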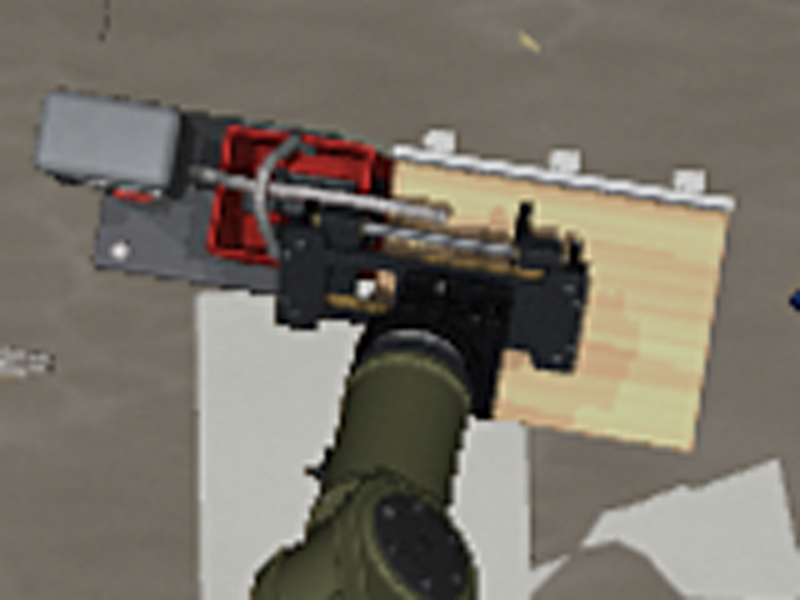

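Emit:
move_arm(
  moves=[
    [0,0,2,0,0,0],
    [0,0,4,0,0,0],
    [0,0,4,0,0,0],
  ],
)

```text
time_s: 17.67
tool_pos: [0.6037, 0.0164, 0.1174]
tool_rot: [-89.9, -39.9, -7.7]
force: [0.9, 0.9, 1.0]
grip_width: 0.087
```

Emit:
move_arm(
  moves=[
    [0,0,2,0,0,0],
    [0,0,4,0,0,0],
    [0,0,4,0,0,0],
  ],
)

```text
time_s: 17.92
tool_pos: [0.604, 0.0201, 0.1173]
tool_rot: [-90.0, -39.9, -7.7]
force: [0.1, -0.4, 0.1]
grip_width: 0.0867
```

```bash
python3 cad.py t15
python3 - <<'E'
from h import *
from cell import env,read_camera
p,d=read_camera('side');cv2.imwrite('pics/s15.png',cv2.resize(p[150:270,270:430,::-1],None,fx=5,fy=5,interpolation=cv2.INTER_CUBIC))
E
```

```text
17.92 tip [ 13.  -34.6 108.8] F [ 0.1 -0.4  0.1] q [ 21.  -1. -32. 130.  43.  17.  33.]
```

View pics/t15.png

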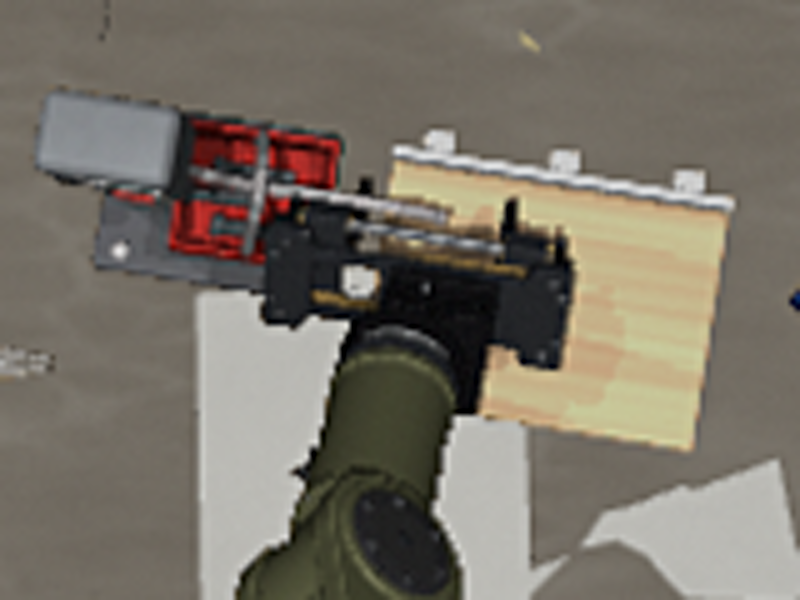

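View pics/s15.png

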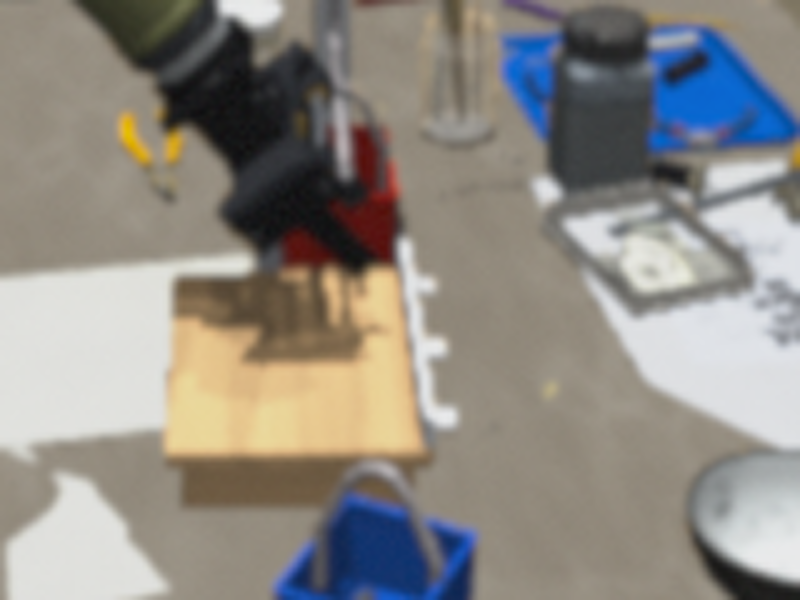

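Emit:
move_arm(
  moves=[
    [0,0,-20,0,0,0],
    [0,0,-50,0,0,0],
    [0,0,-70,0,0,0],
    [0,-15,-75,0,0,0],
    [0,-40,-75,0,0,3],
    [0,-70,-75,0,0,8],
    [0,-100,-75,0,0,14],
    [0,-120,-75,0,0,18],
    [0,-130,-75,0,0,20],
    [0,-130,-75,0,0,20],
    [0,-130,-75,0,0,20],
  ],
)

```text
time_s: 18.93
tool_pos: [0.5117, -0.0441, 0.217]
tool_rot: [-90.0, -19.9, -7.7]
force: [-0.2, 0.7, -0.4]
grip_width: 0.0871
```

```bash
python3 cad.py t16
python3 - <<'E'
from h import *
from cell import env,read_camera
p,d=read_camera('side');cv2.imwrite('pics/s16.png',cv2.resize(p[130:250,270:430,::-1],None,fx=5,fy=5,interpolation=cv2.INTER_CUBIC))
E
```

```text
18.93 tip [ -73.2 -110.6  206.7] F [-0.2  0.7 -0.4] q [ 17. -12. -15. 119.  -1.  53.  85.]
```

View pics/t16.png

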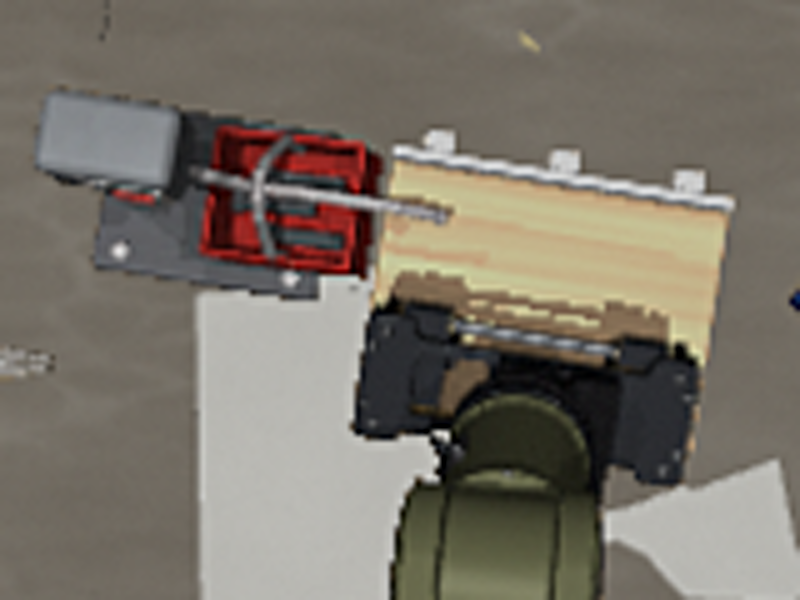

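View pics/s16.png

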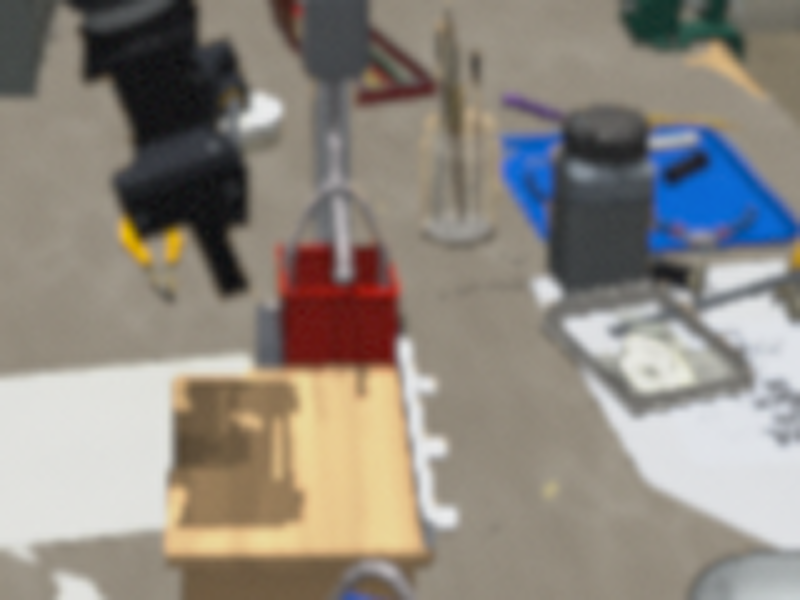

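Emit:
move_arm(
  moves=[
    [-20,-20,0,0,0,0],
    [-20,-40,0,0,0,0],
    [-20,-40,0,0,0,0],
    [-20,-40,0,0,0,0],
    [-20,-40,0,0,0,0],
    [-20,-40,0,0,0,0],
    [-20,-40,0,0,0,0],
    [-20,-40,0,0,0,0],
    [-20,-40,0,0,0,0],
    [-20,-40,0,0,0,0],
    [-20,-40,0,0,0,0],
    [-20,-40,0,0,0,0],
    [-20,-40,0,0,0,0],
    [-20,-40,0,0,0,0],
    [-20,-40,0,0,0,0],
    [-20,-40,0,0,0,0],
    [-20,-40,0,0,0,0],
    [-20,-40,0,0,0,0],
    [-20,-40,0,0,0,0],
    [-20,-40,0,0,0,0],
  ],
)

```text
time_s: 20.7
tool_pos: [0.4805, -0.0397, 0.2473]
tool_rot: [-90.0, -19.8, -7.7]
force: [-0.3, -0.1, 0.5]
grip_width: 0.0868
```

Emit:
move_arm(
  moves=[
    [0,0,0,0,0,0],
    [0,0,0,0,0,0],
    [0,0,0,0,0,0],
    [0,0,0,0,0,0],
    [0,0,0,0,0,0],
    [0,0,0,0,0,0],
    [0,0,0,0,0,0],
    [0,0,0,0,0,0],
    [0,0,0,0,0,0],
    [0,0,0,0,0,0],
    [0,0,0,0,0,0],
    [0,0,0,0,0,0],
    [0,0,0,0,0,0],
    [0,0,0,0,0,0],
    [0,0,0,0,0,0],
    [0,0,0,0,0,0],
    [0,0,0,0,0,0],
    [0,0,0,0,0,0],
    [0,0,0,0,0,0],
    [0,0,0,0,0,0],
  ],
)

```text
time_s: 22.37
tool_pos: [0.4805, -0.0398, 0.2473]
tool_rot: [-90.0, -19.8, -7.7]
force: [0.9, -0.6, -0.7]
grip_width: 0.0873
```

```bash
python3 cad.py t17
python3 - <<'E'
from h import *
from cell import env,read_camera
p,d=read_camera('side');cv2.imwrite('pics/s17.png',cv2.resize(p[130:250,270:430,::-1],None,fx=5,fy=5,interpolation=cv2.INTER_CUBIC))
E
```

```text
22.37 tip [-104.7 -110.6  237. ] F [ 0.9 -0.6 -0.7] q [ 10. -17.  -9. 120.  -1.  58.  84.]
```

View pics/t17.png

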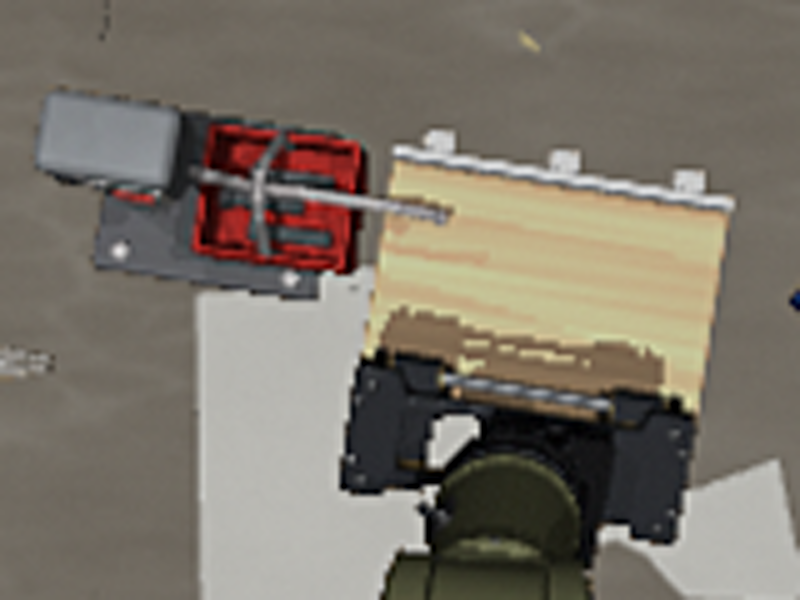

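View pics/s17.png

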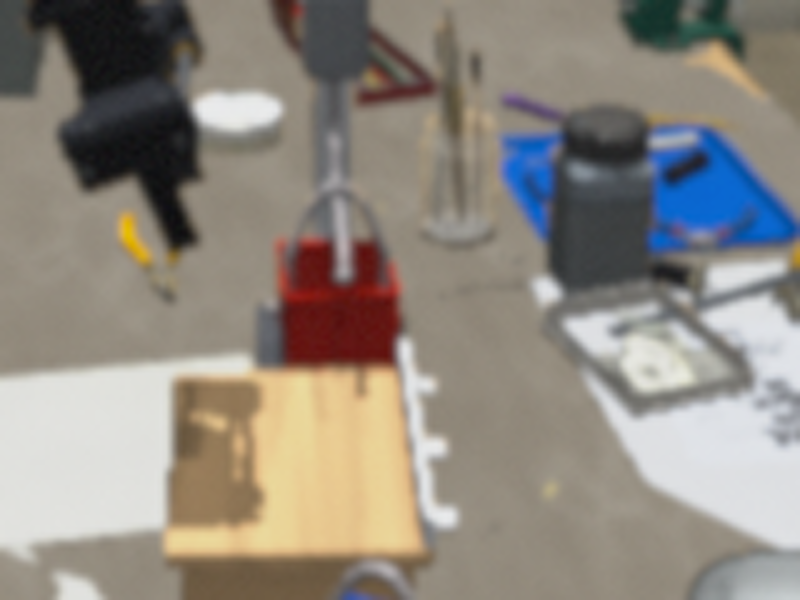

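Emit:
move_arm(
  moves=[
    [0,0,0,0,0,0],
    [0,0,0,0,0,0],
    [0,0,0,0,0,0],
    [0,0,0,0,0,0],
    [0,0,0,0,0,0],
    [0,0,0,0,0,0],
    [0,0,0,0,0,0],
    [0,0,0,0,0,0],
    [0,0,0,0,0,0],
    [0,0,0,0,0,0],
    [0,0,0,0,0,0],
    [0,0,0,0,0,0],
    [0,0,0,0,0,0],
    [0,0,0,0,0,0],
    [0,0,0,0,0,0],
    [0,0,0,0,0,0],
    [0,0,0,0,0,0],
    [0,0,0,0,0,0],
    [0,0,0,0,0,0],
    [0,0,0,0,0,0],
  ],
)

```text
time_s: 24.13
tool_pos: [0.4805, -0.0398, 0.2473]
tool_rot: [-90.0, -19.8, -7.7]
force: [0.3, -0.0, 0.6]
grip_width: 0.0869
```

```bash
python3 cad.py t18
python3 - <<'E'
from h import *
from cell import env,read_camera,camera_info
import time
fr=[]
for i in range(6):
    p,d=read_camera('top');fr.append((p.astype(int),d))
z=camera_info('top')
for i in range(1,6):
    print(np.abs(fr[i][0]-fr[0][0])[170:215,255:300].mean().round(2))
d=np.median([f[1] for f in fr],0);p=fr[-1][0];W=world(d,z)
red=(p[...,0]>100)&(p[...,1]<70)&(p[...,2]<70);red[:,:255]=0;red[:,300:]=0;red[:168]=0;red[:215]&=True;red[215:]=0
S=np.array([W2S(a*1000) for a in W[red]])
print('redz',np.percentile(S[:,2],[2,50,98]))
for lo,hi in((15,35),(110,130)):
    m=(S[:,1]>lo)&(S[:,1]<hi);print(lo,m.sum(),np.percentile(S[m][:,2],[50,90,98]) if m.any() else '', )
rim=S[S[:,2]>85];print('rim y',np.percentile(rim[:,1],[1,99]),'x',np.percentile(rim[:,0],[1,99]))
allS=np.array([W2S(a*1000) for a in W[175:215,255:300].reshape(-1,3)]);m=(allS[:,2]>150)&(allS[:,2]<200)&(abs(allS[:,0])>6)&(abs(allS[:,0])<35)&(allS[:,1]<100)
print('handle',m.sum(),np.median(allS[m],0),allS[m][:,2].max())
E
```

```text
24.13 tip [-104.7 -110.6  237. ] F [ 0.3 -0.   0.6] q [ 10. -17.  -9. 120.  -1.  58.  84.]
3.96
6.26
7.55
7.79
7.08
redz [ 42.82566559  49.17820375 112.47515833]
15 56 [108.52001805 112.38898203 112.95028739]
110 42 [ 89.54893053 109.6463238  111.03923449]
rim y [ 20.90921275 121.74728257] x [-43.92600422  41.74927875]
handle 33 [ -9.40262658  73.11486058 166.35598819] 176.74432228214016
```

View pics/t18.png

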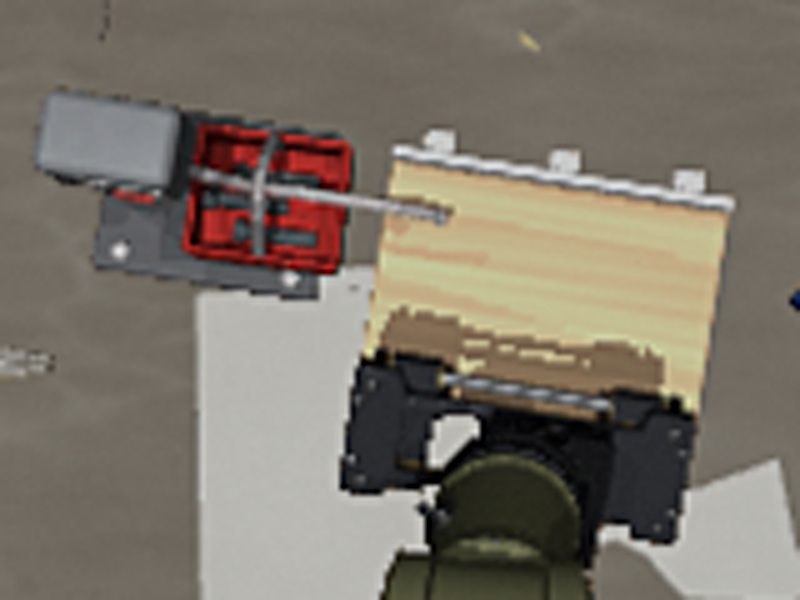

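Emit:
move_arm(
  moves=[
    [0,0,0,0,0,0],
    [0,0,0,0,0,0],
    [0,0,0,0,0,0],
    [0,0,0,0,0,0],
    [0,0,0,0,0,0],
    [0,0,0,0,0,0],
    [0,0,0,0,0,0],
    [0,0,0,0,0,0],
    [0,0,0,0,0,0],
    [0,0,0,0,0,0],
    [0,0,0,0,0,0],
    [0,0,0,0,0,0],
    [0,0,0,0,0,0],
    [0,0,0,0,0,0],
    [0,0,0,0,0,0],
    [0,0,0,0,0,0],
    [0,0,0,0,0,0],
    [0,0,0,0,0,0],
    [0,0,0,0,0,0],
    [0,0,0,0,0,0],
  ],
)

```text
time_s: 26.15
tool_pos: [0.4805, -0.0397, 0.2473]
tool_rot: [-90.0, -19.8, -7.7]
force: [-0.7, 0.6, -0.0]
grip_width: 0.0868
```

Emit:
move_arm(
  moves=[
    [0,0,0,0,0,0],
    [0,0,0,0,0,0],
    [0,0,0,0,0,0],
    [0,0,0,0,0,0],
    [0,0,0,0,0,0],
    [0,0,0,0,0,0],
    [0,0,0,0,0,0],
    [0,0,0,0,0,0],
    [0,0,0,0,0,0],
    [0,0,0,0,0,0],
    [0,0,0,0,0,0],
    [0,0,0,0,0,0],
    [0,0,0,0,0,0],
    [0,0,0,0,0,0],
    [0,0,0,0,0,0],
    [0,0,0,0,0,0],
    [0,0,0,0,0,0],
    [0,0,0,0,0,0],
    [0,0,0,0,0,0],
    [0,0,0,0,0,0],
  ],
)

```text
time_s: 27.82
tool_pos: [0.4805, -0.0398, 0.2473]
tool_rot: [-90.0, -19.8, -7.7]
force: [1.1, 0.2, -0.1]
grip_width: 0.087
```

Emit:
move_arm(
  moves=[
    [0,0,0,0,0,0],
    [0,0,0,0,0,0],
    [0,0,0,0,0,0],
    [0,0,0,0,0,0],
    [0,0,0,0,0,0],
    [0,0,0,0,0,0],
    [0,0,0,0,0,0],
    [0,0,0,0,0,0],
    [0,0,0,0,0,0],
    [0,0,0,0,0,0],
    [0,0,0,0,0,0],
    [0,0,0,0,0,0],
    [0,0,0,0,0,0],
    [0,0,0,0,0,0],
    [0,0,0,0,0,0],
    [0,0,0,0,0,0],
    [0,0,0,0,0,0],
    [0,0,0,0,0,0],
    [0,0,0,0,0,0],
    [0,0,0,0,0,0],
  ],
)

```text
time_s: 29.48
tool_pos: [0.4805, -0.0398, 0.2473]
tool_rot: [-90.0, -19.8, -7.7]
force: [-0.4, -0.1, 1.2]
grip_width: 0.0871
```

```bash
python3 cad.py t19
python3 - <<'E'
from h import *
from cell import env,read_camera,camera_info
fr=[]
for i in range(12):
    p,d=read_camera('top');fr.append((p.astype(int),d))
for i in range(1,12):
    a=np.abs(fr[i][0]-fr[0][0]);print(a[170:215,255:300].mean().round(2),a[215:235,290:350].mean().round(2),end=' ; ')
z0=np.load('top0.npz')['p'].astype(int)
print('\nbystanders diff mug/jar/pliers/blue',[np.abs(fr[-1][0]-z0)[s].mean().round(1) for s in (np.s_[195:228,428:470],np.s_[244:270,420:450],np.s_[210:235,180:235],np.s_[190:228,378:418])])
d=np.median([f[1] for f in fr],0);W=world(d,camera_info('top'));p=fr[-1][0]
red=(p[...,0]>100)&(p[...,1]<70)&(p[...,2]<70);red[:,:255]=0;red[:,300:]=0;red[:168]=0;red[215:]=0
S=np.array([W2S(a*1000) for a in W[red]]);rim=S[S[:,2]>85];print('rim y',np.percentile(rim[:,1],[1,99]),'x',np.percentile(rim[:,0],[1,99]),np.percentile(rim[:,2],98))
p,d=read_camera('side');cv2.imwrite('pics/s19.png',cv2.resize(p[100:350,200:520,::-1],None,fx=2.4,fy=2.4))
print(env.get_obs()['time_s'])
E
```

```text
29.48 tip [-104.7 -110.6  237. ] F [-0.4 -0.1  1.2] q [ 10. -17.  -9. 120.  -1.  58.  84.]
0.81 0.83 ; 0.81 0.82 ; 0.79 0.81 ; 0.79 0.82 ; 0.81 0.85 ; 0.79 0.82 ; 0.82 0.82 ; 0.79 0.84 ; 0.81 0.84 ; 0.81 0.85 ; 0.8 0.82 ; 
bystanders diff mug/jar/pliers/blue [np.float64(3.1), np.float64(3.5), np.float64(3.5), np.float64(3.0)]
rim y [ 22.38363819 123.49321621] x [-44.93576223  41.13139394] 112.16635043523377
30.1833
```

View pics/t19.png

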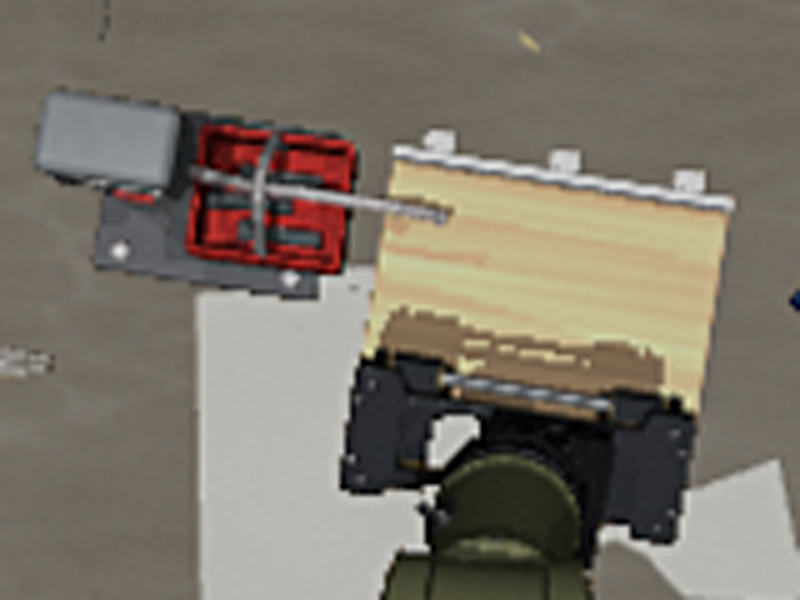

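View pics/s19.png

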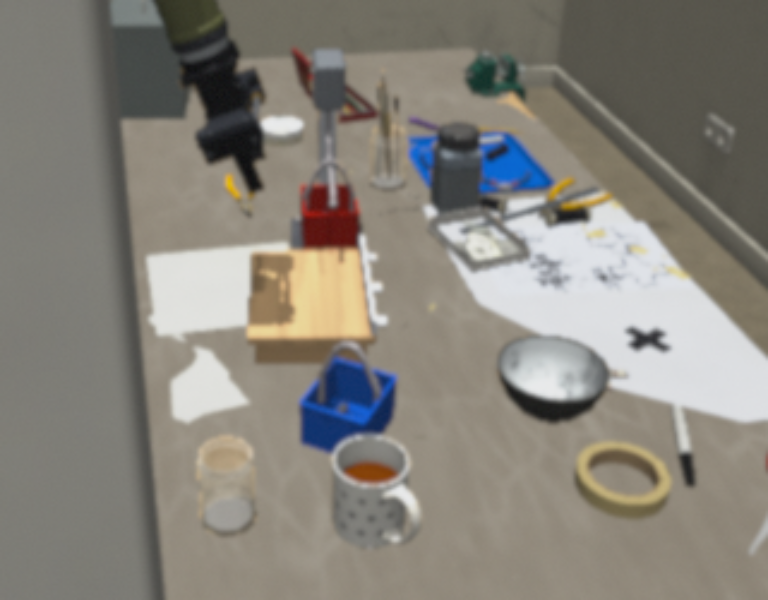

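```bash
python3 -c "
from cell import job
print(job.sign_off())"
```

```text
the job is handed in; nothing more can be done
None
```

The red caddy is hanging still by its handle in the hook's seat, clear of the ledge. I handed the job in at about 30 s. `job.sign_off()` gives no verdict.

**What I did:** I pushed the caddy square against the fence with both fingertips, stopping at about 13 N. I then tilted the gripper about 40° towards the robot so its body stayed clear of the hook. With one finger I slid the caddy along the fence, over the nose and hump and off the end of the ledge, then backed the arm away.

**Last checks:**
- **Position:** at 24 s the handle was at y ≈ 73 mm, the seat's centre. At 30 s the rim spanned y ≈ 22 to 123 mm, so the caddy is about 22 mm clear of the ledge and level.
- **Stillness:** over 0.6 s the caddy's picture changed no more than the fixed ledge's did (0.8 against 0.8). At 24 s it was still swinging, so I waited.
- **Bystanders:** the mug, jar and pliers stand where they were. Their pictures differ from the first ones by about 3 grey levels. The untouched blue caddy differs by the same amount, so I put it down to lighting or noise.

**What disagreed or went wrong:**
- My first 45° tilt was out of reach, and the tool drifted over the caddy's edge before I backed it off. No contact force showed.
- A later 45° attempt ran into wrist joint limits (joints 6 and 7), so I used 40° instead.
- On the hook's ramp, about 15 N built up on the gripper, partly sideways. I backed off, shifted the finger and continued at 2 to 7 N.
- My fitted stand position seems about 3 mm off in x, judging by the caddy's measured centre against the fence.

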